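Level the specimen stage, load the carriers and start

TASK

Turn the black screw knob until the tilted stage sits level by its spirit level. Then slide every specimen carrier on the bench onto the rail of its own colour, from the rail's open end, until it clicks fully home at the end stop. When all are home and the stage is still level, press the green start button down, and leave the other things on the bench where they stand.

Things in the scene. Friction and masses are not known exactly. Their poses are not given: they have to be found in the camera images.
- stage (a joint): Tilt (rad) of the hinged aluminium platform of the levelling stage, 0 = level, positive = its right (-y) edge high. Platform 235 mm along its x, 235 mm wide, hinged along its left (+y) edge; when level its upper face is 55 mm above the bench. It stands on a fixed grey base. The platform moves 0.02 rad per rad of the knob and does not move by itself.
- knob (a joint): Angle (rad) of the black screw knob at the right (-y) side of the stage, positive = anticlockwise seen from above, range -2.9 to 1.5. Anticlockwise raises the right edge; the platform is level at 0, where the knob's bar lies along the x axis of the rails. It starts 1.2 to 2.6 rad clockwise of level. It stays where it is left; friction 0.12 N m.
- knob_grip (a point): Point on the knob's axis at the height to grip. The knob is an upright bar 60 mm long, 14 mm thick and 30 mm high on a disc 60 mm across; the bar's top is 9 mm above this point, the disc 21 mm below. The point's x axis lies along the bar and turns with the knob.
- bubble_mid (a point): Centre of the white bubble (22 mm long) of the green spirit level, which lies on a yellow bar along the platform's far (+x) edge. It moves along the level to the high side, 0.9 mm per 0.001 rad of tilt.
- level_mark (a point): Middle between the two black lines (27 mm apart) of the spirit level; the platform is level when the bubble is centred here.
- start (a joint): Travel (m) of the green start button: 0 up, 0.006 fully down; springs back, about 5 N to press.
- start_top (a point): Centre of the top of the green start button (36 mm across, on a small white housing), pressed straight down.
- ref_block: Bystander: steel reference disc 64 mm across, 15 mm high. Origin at the centre of its underside. Leave it.
- oil: Bystander: bottle 52 mm across, 120 mm high. Origin at the centre of its underside. Leave it.
- puck_tray: Bystander: grey tray 100 x 80 x 30 mm. Origin at the centre of its underside. Leave it.
- grip_red (a point): Centre of the black grip post (30 x 30 mm, from 26 to 68 mm up) on the red specimen carrier; 47 mm above its underside. Red body 80 mm long (x axis), 56 wide, 26 high, with a T-shaped channel along x underneath, open at both ends, same either way round; the steel disc on the post reaches 74 mm. 0.3 kg. None if this carrier is absent.
- rail_red (a point): Point on the platform's face under the red carrier's centre when fully home. x axis along the rail towards the red end stop (24 mm high). T-shaped steel rail from 42 mm before this point (tapered nose) to 40 mm beyond, top 15 mm above the face; carriers cannot go on from above. A sprung brass ball here drags 3 to 10 N, then snaps into the carrier's notch; the stop is 1.5 mm further.
- entry_red (a point): Middle of the red patch on the flat platform face 95 mm before the home point: stand the red carrier here on the face, its x axis along the rail (within about 4 mm sideways), and slide it along +x to the stop, resting on the face or at most 2 mm above it all the way. Rails are 76 mm apart.
- grip_yellow (a point): Centre of the black grip post (30 x 30 mm, from 26 to 68 mm up) on the yellow specimen carrier; 47 mm above its underside. Yellow body 80 mm long (x axis), 56 wide, 26 high, with a T-shaped channel along x underneath, open at both ends, same either way round; the steel disc on the post reaches 74 mm. 0.3 kg. None if this carrier is absent.
- rail_yellow (a point): Point on the platform's face under the yellow carrier's centre when fully home. x axis along the rail towards the yellow end stop (24 mm high). T-shaped steel rail from 42 mm before this point (tapered nose) to 40 mm beyond, top 15 mm above the face; carriers cannot go on from above. A sprung brass ball here drags 3 to 10 N, then snaps into the carrier's notch; the stop is 1.5 mm further.
- entry_yellow (a point): Middle of the yellow patch on the flat platform face 95 mm before the home point: stand the yellow carrier here on the face, its x axis along the rail (within about 4 mm sideways), and slide it along +x to the stop, resting on the face or at most 2 mm above it all the way. Rails are 76 mm apart.
- grip_blue (a point): Centre of the black grip post (30 x 30 mm, from 26 to 68 mm up) on the blue specimen carrier; 47 mm above its underside. Blue body 80 mm long (x axis), 56 wide, 26 high, with a T-shaped channel along x underneath, open at both ends, same either way round; the steel disc on the post reaches 74 mm. 0.3 kg. None if this carrier is absent.
- rail_blue (a point): Point on the platform's face under the blue carrier's centre when fully home. x axis along the rail towards the blue end stop (24 mm high). T-shaped steel rail from 42 mm before this point (tapered nose) to 40 mm beyond, top 15 mm above the face; carriers cannot go on from above. A sprung brass ball here drags 3 to 10 N, then snaps into the carrier's notch; the stop is 1.5 mm further.
- entry_blue (a point): Middle of the blue patch on the flat platform face 95 mm before the home point: stand the blue carrier here on the face, its x axis along the rail (within about 4 mm sideways), and slide it along +x to the stop, resting on the face or at most 2 mm above it all the way. Rails are 76 mm apart.
Mind the look-alikes: they are no part of the job. Leave any purple look-alike of the part that bears start alone.

How it is judged:
By the outcome, as a careful person would: the job done as asked, in the order asked, and still so for the second after the job is handed in, with the robot touching nothing.
Of carrier_red, carrier_yellow, carrier_blue only 2 to 3 are there at a start; the rules pass over those that are not, and their reading is None.
At some moment in a run one of carrier_red, carrier_yellow, carrier_blue may be knocked a few centimetres aside while the robot is not near it.
It also fails if it takes over 210 s, if anything falls off the work surface, if the arm or the gripper's body presses on something with over 40 N, if the wrist force passes 120 N, or if a joint passes its speed limit or range.

ROBOT

A 6-joint arm with a two-finger parallel gripper is mounted at the origin on the work surface. World frame = base frame: x ahead of the robot, y to its left, z up, the work surface at z = 0. Lengths are in m, angles in rad, forces in N, time in s.
With the tool pointing down it reaches from about 0.25 to 0.775 m from the base axis. Payload 4 kg.
Tool frame: the origin (TCP) lies on the centre line of the jaws, within the pads' length; the fingertips stand 8 mm ahead of it and the grasp point (between the pads) lies 11 mm behind it; z points along the fingers, y is the direction in which the jaws open and shut (so a half turn about z gives the same grasp; the last joint's range is limited). The gripper opens to 94 mm and grips with 3 to 60 N. Pads are 16 mm wide; open, the fingers measure 119 mm over their backs; the gripper's body (75 mm by 177 mm) begins 78 mm behind the grasp point.
Start: joints at [1.244, 0.087, 1.371, -0, 1.684, -0.103], TCP at [0.122, 0.536, 0.175] pointing down, gripper open.
Joint ranges: [-3.1, 3.1], [-0.76, 2.03], [0.27, 2.55], [-1.08, 4.22], [0.17, 2.65], [-2.57, 2.57]. Speed limits (rad/s): [2.79, 2.79, 3.14, 3.14, 3.14, 3.14].

INTERFACE

Orientations are given as [roll, pitch, yaw] about the fixed x, y, z axes, in that order (R = Rz(yaw) Ry(pitch) Rx(roll)).
In Python, from bench import * gives the robot as it stands.
- The arm moves only by the tool step_arm, never from a script. Its argument "steps" is a list of rows, each an object of numbers: "jaw": the opening, from 0 (shut) to 1 (fully open); "tx", "ty", "tz": the shift along the tool's x, y, z in m; "ax", "ay", "az": the turn, a rotation vector about the tool's x, y, z in rad. In form: [{"jaw": .., "tx": .., "ty": .., "tz": .., "ax": .., "ay": .., "az": ..}, ...]. A call has 1 to 8 rows; each row is the pose to reach, as a shift and turn from the pose measured when the call began, along the tool's axes at that moment; what a row does not reach only later rows make up. A row lasts 1/10 s, in which the tool goes at most 50 mm and 8.59 degrees, less where a joint would pass 70% of its speed; a pose out of reach is approached as far as the arm can. A call with a gripper value outside its range is refused whole. The fingers move at their own pace and stop on an object; the grip force is fixed at half the most. Time passes only in rows, so rows that repeat a pose let the fingers close. It gives the time, the measured TCP pose, the force and the opening at its end, in the units of the state.
- get_obs(): the state, without advancing time (a new reading comes with each control period).
- snapshot(name): name is "side" or "top" or "wrist"; returns (picture, depth): 400x640x3 uint8, red, green, blue; 400x640 float32, m along the optical axis (not along the pixel's ray), 0 where there is no reading.
- camera_model(name): a dict with "intrinsics" (3x3 intrinsics, pixels), "k1" (the pictures are not rectified: a ray, as slopes to the right and down, at radius r is drawn at 1 + k1 r^2 times it, then the intrinsics apply), "origin" and "orientation" of the camera in the world. Camera axes: x right, y down, z forward; pixel columns grow to the right and rows downward; lengths in m; the calibration is good to about 2 mm. A picture is of the moment at which its call begins: read the wrist's pose just before it. camera_model takes no time and is no camera call; for the wrist camera it gives the pose at the moment of the call.
- close_job(): hands the job in, once; it reports no verdict.
Trained networks look in the newest picture that a camera, given by its name, has taken for a name from the list of things; names that differ only in an ending like _2 or _b are one class to them, and where a whole thing is asked for, a point or a joint stands for the part that bears it (a point fixed in the world has none). Each returns a list of dicts, best first, with "confidence" (0 to 1); they miss things now and then, are a little off and sometimes report something else, mostly with a low value. They report only what shows in the picture. A call takes as long as a camera call. They do not tell look-alikes from the thing itself.
- silhouettes(camera, query): "pixels" (400x640 bool, what is visible of it) and "rect" ([left, top, right, bottom] in pixels, round what is visible of it).
The state is a dict: "time": time; "joint_positions": joint angles; "qvel": joint speeds; "joint_torque": joint torques, N m; "tool_pos": TCP position; "ee_rot": TCP orientation; "wrist_force": force on the tool from outside, world axes, zero at the start; "wrist_torque": the same for the moment, N m; "width": finger opening in m.
Only numpy, scipy, OpenCV 4.12 (cv2) and the standard library are available. Lean on these libraries where they do the work, as an engineer would, in place of code of your own. Each camera call takes 0.05 s, during which the arm holds its last target. There are 200 camera calls.

## Working session

There is one attempt and no reset: what is moved stays moved. The work goes in short steps, Python scripts to look and compute and a tool call to move; the robot and the scene stay as the last step left them, time stands still between calls to the robot, and variables do not carry over. Pictures are saved under pics/ and viewed, about 12 in all and at most 16, crops included, and the job is handed in when it is done.

Besides the shell and the picture viewer there is one more tool, called after ">>>" as a command line: name --argument value ..., lists and objects as JSON in quotes. step_arm: Moves the arm, as the interface text tells. Its arguments: {"type":"object","properties":{"steps":{"type":"array"}},"required":["steps"]}

```bash
mkdir -p pics; ls
cat > h.py <<'E'
from bench import *
import numpy as np, cv2
from scipy.spatial.transform import Rotation as R
def rotm(o):
    o=np.array(o,float)
    return o if o.shape==(3,3) else R.from_euler('xyz',o).as_matrix()
def rays(m,uv):
    K=np.array(m["intrinsics"]);uv=np.atleast_2d(np.array(uv,float))
    d=(uv-[K[0,2],K[1,2]])/[K[0,0],K[1,1]]
    s=d.copy()
    for _ in range(15): s=d/(1+m["k1"]*(s**2).sum(1,keepdims=True))
    return np.c_[s,np.ones(len(s))]
def world(m,uv,depth):
    r=rays(m,uv)*np.reshape(depth,(-1,1))
    return r@rotm(m["orientation"]).T+np.array(m["origin"])
def onplane(m,uv,z):
    r=rays(m,uv)@rotm(m["orientation"]).T;o=np.array(m["origin"])
    return o+r*((z-o[2])/r[:,2:3])
def proj(m,P):
    p=(np.atleast_2d(P)-np.array(m["origin"]))@rotm(m["orientation"])
    s=p[:,:2]/p[:,2:];s=s*(1+m["k1"]*(s**2).sum(1,keepdims=True));K=np.array(m["intrinsics"])
    return s*[K[0,0],K[1,1]]+[K[0,2],K[1,2]]
def save(n,a,s=1): cv2.imwrite(f"pics/{n}.png",cv2.resize(a[:,:,::-1],None,fx=s,fy=s,interpolation=cv2.INTER_CUBIC))
E
python3 - <<'E'
from h import *
for c in("top","side"):
    m=camera_model(c);print(c,m)
    a,d=snapshot(c);save(c+"0",a,1.25);np.savez(f"/tmp/{c}0.npz",a=a,d=d)
    for q in("knob","grip_red","grip_yellow","grip_blue","start","ref_block","oil","puck_tray","stage"):
        for r in silhouettes(c,q)[:3]:
            px=np.argwhere(r["pixels"])[:,::-1]
            dd=d[r["pixels"]]; ok=dd>0
            w=world(m,px[ok],dd[ok]); zt=np.percentile(w[:,2],90); t=w[w[:,2]>zt-.006]
            print(q,round(r["confidence"],2),np.round(r["rect"]),"top",t.mean(0).round(3), "n",len(px))
E
```

```text
pics
top {'intrinsics': array([[505.55232238,   0.        , 314.85603221],
       [  0.        , 505.55232238, 199.49825619],
       [  0.        ,   0.        ,   1.        ]]), 'k1': -0.07259469937088693, 'origin': array([ 0.41228167, -0.00478354,  1.35160096]), 'orientation': array([-3.03227764,  0.00353689, -1.54628259])}
knob 0.84 [410. 181. 434. 206.] top [ 0.575 -0.259  0.095] n 434
grip_red 0.86 [204. 221. 234. 256.] top [0.448 0.245 0.073] n 718
grip_blue 0.63 [168. 204. 195. 234.] top [0.502 0.361 0.073] n 680
start 0.73 [451. 237. 469. 250.] top [ 0.459 -0.382  0.024] n 129
start 0.43 [468. 276. 485. 283.] top [ 0.361 -0.429  0.024] n 156
ref_block 0.91 [234. 132. 255. 157.] top [0.707 0.199 0.016] n 431
ref_block 0.6 [300. 148. 405. 238.] top [ 0.63  -0.065  0.067] n 8462
oil 0.87 [427. 149. 455. 174.] top [ 0.665 -0.321  0.121] n 446
oil 0.38 [299. 146. 404. 236.] top [ 0.63  -0.065  0.067] n 8297
puck_tray 0.64 [407. 182. 433. 207.] top [ 0.574 -0.26   0.095] n 450
puck_tray 0.61 [160. 135. 191. 176.] top [0.674 0.382 0.029] n 1134
stage 0.74 [299. 151. 406. 241.] top [
[... 568 characters left out ...]
00. 427. 317.] top [ 0.456 -0.384  0.022] n 210
start 0.59 [394. 335. 407. 351.] top [ 0.358 -0.429  0.022] n 225
start 0.57 [316. 158. 339. 174.] top [0.702 0.198 0.015] n 235
ref_block 0.83 [317. 155. 339. 174.] top [0.703 0.198 0.015] n 248
oil 0.69 [229. 149. 262. 178.] top [0.497 0.354 0.069] n 447
oil 0.62 [447. 213. 470. 261.] top [ 0.659 -0.323  0.117] n 884
oil 0.34 [413. 303. 426. 313.] top [ 0.456 -0.384  0.022] n 166
puck_tray 0.71 [262. 131. 300. 158.] top [0.67  0.387 0.028] n 647
puck_tray 0.45 [294. 174. 424. 258.] top [ 0.625 -0.075  0.066] n 5824
stage 0.64 [294. 174. 424. 255.] top [ 0.625 -0.075  0.066] n 5970
stage 0.45 [260. 130. 303. 159.] top [0.668 0.388 0.028] n 649
```

View pics/top0.png

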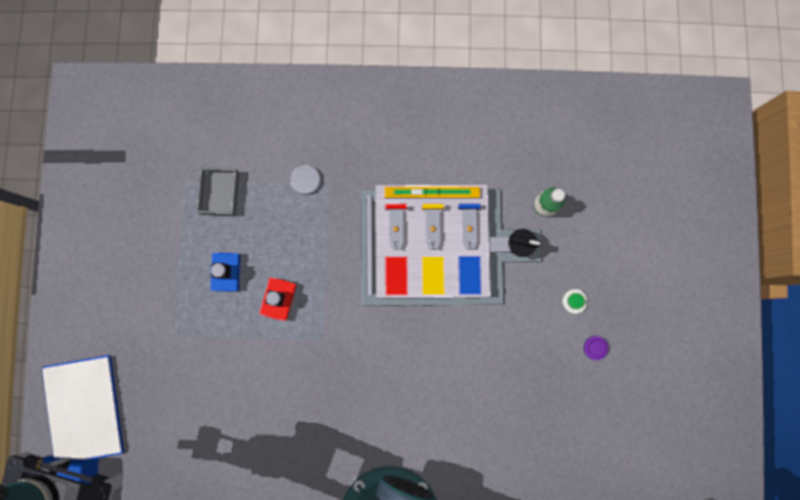

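View pics/side0.png

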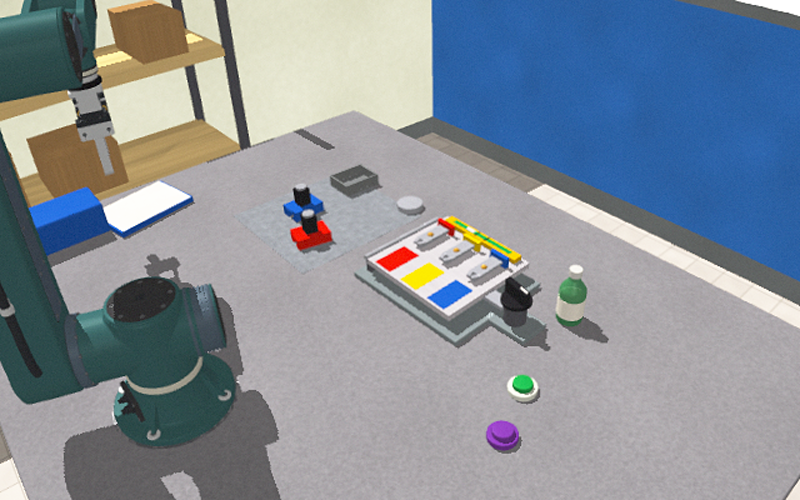

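Two carriers are there, red (top view at 278,300) and blue (225,271). There is no yellow one. The green button is at (575,301) and its purple look-alike at (596,348), which stays untouched. The bubble sits to the left, so the stage is tilted. I'll do the knob first.

```bash
cat >> h.py <<'E'
def delta(pos,yaw=None,o=None):
    """tool-frame shift+turn to reach world pos, tool down with jaw axis at yaw (mod pi)"""
    o=o or get_obs();Rc=rotm(o["ee_rot"]);t=Rc.T@(np.array(pos)-o["tool_pos"])
    out=dict(t=t.round(4))
    if yaw is not None:
        best=None
        for k in(0,1):
            x=np.array([np.cos(yaw+k*np.pi-np.pi/2),np.sin(yaw+k*np.pi-np.pi/2),0]);z=np.array([0,0,-1.]);Rt=np.c_[x,np.cross(z,x),z]
            rv=R.from_matrix(Rc.T@Rt).as_rotvec()
            out[f"rv{k}"]=rv.round(4)
    return out
E
python3 - <<'E'
from h import *
o=get_obs();print({k:np.round(v,3) for k,v in o.items()});print(rotm(o["ee_rot"]).round(3))
m=camera_model("wrist");print(m["intrinsics"],m["k1"]);Rc=rotm(o["ee_rot"])
print("cam in tool",Rc.T@(m["origin"]-o["tool_pos"]),(Rc.T@rotm(m["orientation"])).round(3))
print(delta([.52,-.2,.35],np.pi/2))
# platform orientation from patches (top)
f=np.load("/tmp/top0.npz");a,d=f["a"],f["d"];mt=camera_model("top")
hsv=cv2.cvtColor(a,cv2.COLOR_RGB2HSV)
for n,lo,hi in(("red",(0,180,100),(6,255,255)),("yel",(22,180,100),(32,255,255)),("blu",(105,150,80),(120,255,255))):
    k=cv2.inRange(hsv,lo,hi);k[:, :290]=0;k[:,410:]=0;k[:195]=0;k[245:]=0
    c=max(cv2.findContours(k,0,2)[0],key=cv2.contourArea);r=cv2.minAreaRect(c)
    dd=np.median(d[k>0]);print(n,r,world(mt,r[0],dd).round(4))
E
```

```text
{'time': np.float64(1.0), 'joint_positions': array([ 1.244,  0.087,  1.371,  0.   ,  1.684, -0.103]), 'qvel': array([-0.   , -0.   ,  0.   , -0.001,  0.001, -0.001]), 'joint_torque': array([-0.0000e+00, -3.4005e+01, -3.0261e+01,  7.1000e-02,  2.4000e-02,
       -0.0000e+00]), 'tool_pos': array([0.122, 0.536, 0.175]), 'ee_rot': array([3.141, 0.   , 2.918]), 'wrist_force': array([ 0.295, -0.716, -0.158]), 'wrist_torque': array([0.051, 0.013, 0.017]), 'width': np.float64(0.094)}
[[-0.975  0.222  0.   ]
 [ 0.222  0.975  0.   ]
 [-0.     0.    -1.   ]]
[[294.75668582   0.         319.74434696]
 [  0.         294.75668582 199.53334773]
 [  0.           0.           1.        ]] -0.036888218845409534
cam in tool [ 7.33382907e-02  1.59142716e-04 -2.09717300e-01] [[ 0.    -0.969 -0.249]
 [ 1.    -0.     0.   ]
 [-0.    -0.249  0.969]]
{'t': array([-0.5514, -0.6296, -0.1749]), 'rv0': array([ 0.0000e+00, -2.0000e-04,  2.9178e+00]), 'rv1': array([ 1.000e-04,  0.000e+00, -2.238e-01])}
red ((316.5, 220.0), (28.0, 15.0), 90.0) [[ 0.5016 -0.0022  0.0541]]
yel ((346.5, 220.0), (28.0, 15.0), 90.0) [[ 0.5037 -0.0795  0.0517]]
blu ((375.5, 220.0), (28.0, 15.0), 90.0) [[ 0.5056 -0.1546  0.0489]]
```

>>> step_arm --steps '[{"jaw":1,"tx":-0.03,"ty":-0.03,"tz":-0.075,"ax":0,"ay":0,"az":-0.1},{"jaw":1,"tx":-0.521,"ty":-0.585,"tz":-0.075,"ax":0,"ay":0,"az":-0.22},{"jaw":1,"tx":-0.521,"ty":-0.585,"tz":-0.075,"ax":0,"ay":0,"az":-0.22},{"jaw":1,"tx":-0.521,"ty":-0.585,"tz":-0.075,"ax":0,"ay":0,"az":-0.22},{"jaw":1,"tx":-0.521,"ty":-0.585,"tz":-0.075,"ax":0,"ay":0,"az":-0.22},{"jaw":1,"tx":-0.521,"ty":-0.585,"tz":-0.075,"ax":0,"ay":0,"az":-0.22},{"jaw":1,"tx":-0.521,"ty":-0.585,"tz":-0.075,"ax":0,"ay":0,"az":-0.22},{"jaw":1,"tx":-0.521,"ty":-0.585,"tz":-0.075,"ax":0,"ay":0,"az":-0.22}]'

```text
time: 1.8
tool_pos: [0.3039, 0.2072, 0.2336]
ee_rot: [3.141, 0.002, 3.138]
wrist_force: [1.2, 0.7, 0.4]
width: 0.0941
```

Run:
```python
from h import *
print(get_obs()["tool_pos"],get_obs()["joint_positions"],delta([.50,-.15,.25],np.pi/2))
```

```text
[0.30389225 0.20716392 0.23362949] [ 4.43779938e-01 -3.30542012e-01  1.62935374e+00  5.16747200e-05
  1.84107757e+00 -1.12390081e+00] {'t': array([-0.1972, -0.3565, -0.0164]), 'rv0': array([ 2.4000e-03, -1.2000e-03,  3.1385e+00]), 'rv1': array([ 0.0008,  0.0015, -0.0031])}
```

>>> step_arm --steps '[{"jaw":1,"tx":-0.197,"ty":-0.356,"tz":-0.016,"ax":0,"ay":0,"az":0},{"jaw":1,"tx":-0.197,"ty":-0.356,"tz":-0.016,"ax":0,"ay":0,"az":0},{"jaw":1,"tx":-0.197,"ty":-0.356,"tz":-0.016,"ax":0,"ay":0,"az":0},{"jaw":1,"tx":-0.197,"ty":-0.356,"tz":-0.016,"ax":0,"ay":0,"az":0},{"jaw":1,"tx":-0.197,"ty":-0.356,"tz":-0.016,"ax":0,"ay":0,"az":0},{"jaw":1,"tx":-0.197,"ty":-0.356,"tz":-0.016,"ax":0,"ay":0,"az":0},{"jaw":1,"tx":-0.197,"ty":-0.356,"tz":-0.016,"ax":0,"ay":0,"az":0},{"jaw":1,"tx":-0.197,"ty":-0.356,"tz":-0.016,"ax":0,"ay":0,"az":0}]'

```text
time: 2.6
tool_pos: [0.4961, -0.1438, 0.2495]
ee_rot: [3.141, 0.002, 3.138]
wrist_force: [0.3, -0.8, 0.1]
width: 0.0941
```

>>> step_arm --steps '[{"jaw":1,"tx":0,"ty":-0.005,"tz":0,"ax":0,"ay":0,"az":0},{"jaw":1,"tx":0,"ty":-0.005,"tz":0,"ax":0,"ay":0,"az":0}]'

```text
time: 2.8
tool_pos: [0.4959, -0.1499, 0.2487]
ee_rot: [3.14, 0.0, 3.135]
wrist_force: [-0.6, -0.3, 0.5]
width: 0.0941
```

```bash
cat >> h.py <<'E'
def patches(a,d,m):
    hsv=cv2.cvtColor(a,cv2.COLOR_RGB2HSV);out={}
    for n,lo,hi in(("red",(0,180,90),(6,255,255)),("yel",(22,180,90),(32,255,255)),("blu",(105,150,60),(120,255,255))):
        k=cv2.inRange(hsv,lo,hi);c=max(cv2.findContours(k,0,2)[0],key=cv2.contourArea);r=cv2.minAreaRect(c)
        kk=cv2.drawContours(np.zeros_like(k),[c],-1,255,-1);ok=(kk>0)&(d>0)
        px=np.argwhere(ok)[:,::-1];w=world(m,px,d[ok]);w2=w[:,:2]
        out[n]=w.mean(0);b=cv2.minAreaRect((w2*1000).astype(np.float32));print(n,r,w.mean(0).round(4),"rect",np.round(b[1],1),round(b[2],1))
    v=out["red"]-out["blu"];print("rail yaw",np.arctan2(-v[0],v[1]),"tilt",np.arctan2(-v[2],np.hypot(*v[:2])))
    return out
E
python3 - <<'E'
from h import *
o=get_obs();print(o["tool_pos"],o["ee_rot"]);m=camera_model("wrist");a,d=snapshot("wrist");save("w1",a,1.25);np.savez("/tmp/w1.npz",a=a,d=d,o=m["origin"],q=m["orientation"])
patches(a,d,m)
for r in silhouettes("wrist","knob")[:2]:
    px=np.argwhere(r["pixels"])[:,::-1];dd=d[r["pixels"]];w=world(m,px[dd>0],dd[dd>0])
    zt=np.percentile(w[:,2],95);t=w[w[:,2]>zt-.008]
    b=cv2.minAreaRect((t[:,:2]*1000).astype(np.float32));c,s,vt=np.linalg.svd(t[:,:2]-t[:,:2].mean(0),full_matrices=False)
    print(r["confidence"],r["rect"],zt,t.mean(0),b,np.arctan2(vt[0,1],vt[0,0]))
E
```

```text
[ 0.49592966 -0.14989524  0.24865228] [3.13979195e+00 2.59874458e-04 3.13524164e+00]
red ((579.3966674804688, 139.26231384277344), (44.9697380065918, 60.87126159667969), 21.501432418823242) [0.4446 0.2352 0.0226] rect [58.2 81. ] 75.9
yel ((370.5, 180.5), (55.0, 31.0), 90.0) [ 0.5001 -0.077   0.0514] rect [78.5 43.7] 2.9
blu ((317.1353759765625, 181.9369354248047), (54.4715576171875, 31.340560913085938), 86.8201675415039) [ 0.5024 -0.1529  0.0486] rect [78.4 43.9] 1.9
rail yaw 0.1477793060318036 tilt 0.06607816424857918
0.78 [216.6, 214.9, 258.9, 252.5] 0.0949043117948578 [ 0.5724016  -0.24181289  0.0933777 ] ((571.720947265625, -258.2288818359375), (55.326541900634766, 13.784361839294434), 80.28013610839844) 1.294459102530957
0.35 [258.1, 144.0, 455.1, 300.0] 0.06669093178467034 [ 0.61509574 -0.09318413  0.06943275] ((596.4856567382812, -106.50373840332031), (252.58981323242188, 202.3732147216797), 56.635528564453125) -1.3604659769166103
```

View pics/w1.png

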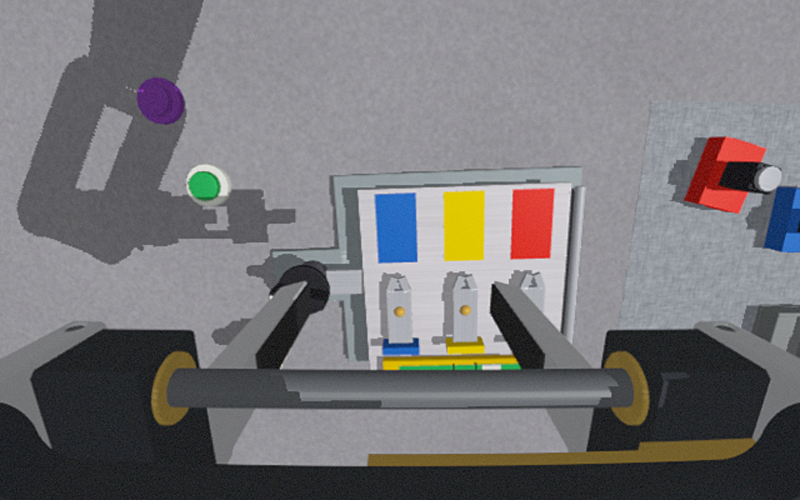

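The wrist view shows the knob at about (300,285) and the stage patches. The knob bar lies at about 80° in the world, which is about −1.77 rad from level. The measured tilt of about −0.036 agrees with that. Now approaching the knob.

>>> step_arm --steps '[{"jaw":0.6,"tx":-0.076,"ty":-0.108,"tz":0.0,"ax":0,"ay":0,"az":0.15},{"jaw":0.6,"tx":-0.076,"ty":-0.108,"tz":0.0,"ax":0,"ay":0,"az":0.3},{"jaw":0.6,"tx":-0.076,"ty":-0.108,"tz":0.02,"ax":0,"ay":0,"az":0.45},{"jaw":0.6,"tx":-0.076,"ty":-0.108,"tz":0.03,"ax":0,"ay":0,"az":0.6},{"jaw":0.6,"tx":-0.076,"ty":-0.108,"tz":0.05,"ax":0,"ay":0,"az":0.75},{"jaw":0.6,"tx":-0.076,"ty":-0.108,"tz":0.06,"ax":0,"ay":0,"az":0.9},{"jaw":0.6,"tx":-0.076,"ty":-0.108,"tz":0.07,"ax":0,"ay":0,"az":1.05},{"jaw":0.6,"tx":-0.076,"ty":-0.108,"tz":0.08,"ax":0,"ay":0,"az":1.2}]'

```text
time: 3.7
tool_pos: [0.5716, -0.2536, 0.1705]
ee_rot: [3.138, 0.0, 1.935]
wrist_force: [0.1, 0.2, -0.2]
width: 0.0566
```

>>> step_arm --steps '[{"jaw":0.6,"tx":0,"ty":0,"tz":0.0,"ax":0,"ay":0,"az":0.15},{"jaw":0.6,"tx":0,"ty":0,"tz":0.0,"ax":0,"ay":0,"az":0.3},{"jaw":0.6,"tx":0,"ty":0,"tz":0.0,"ax":0,"ay":0,"az":0.45},{"jaw":0.6,"tx":0,"ty":0,"tz":0.0,"ax":0,"ay":0,"az":0.535},{"jaw":0.6,"tx":0,"ty":0,"tz":0.0,"ax":0,"ay":0,"az":0.535},{"jaw":0.6,"tx":0,"ty":0,"tz":0.0,"ax":0,"ay":0,"az":0.535}]'

```text
time: 4.3
tool_pos: [0.5718, -0.252, 0.1714]
ee_rot: [3.137, -0.002, 1.404]
wrist_force: [0.5, -0.3, 0.6]
width: 0.0566
```

Run:
```python
from h import *
o=get_obs();print(o["tool_pos"],o["ee_rot"]);m=camera_model("wrist");a,d=snapshot("wrist");save("w2",a,1.25)
u,v=np.meshgrid(np.arange(640),np.arange(400));px=np.c_[u.ravel(),v.ravel()];w=world(m,px,d.ravel())
k=(d.ravel()>0)&(np.hypot(w[:,0]-.572,w[:,1]+.258)<.045)&(w[:,2]>.086)&(w[:,2]<.102)
# exclude fingers: they are at z>.13
t=w[k];print(k.sum(),np.percentile(t[:,2],[5,50,95]));b=cv2.minAreaRect((t[:,:2]*1000).astype(np.float32));print(b,px[k].min(0),px[k].max(0))
```

```text
[ 0.57175523 -0.25202094  0.17142994] [ 3.13736670e+00 -1.66801550e-03  1.40390096e+00]
780 [0.09246198 0.0948191  0.09647153]
((571.8480224609375, -259.7696838378906), (60.232173919677734, 13.768725395202637), 79.11088562011719) [315 175] [329 233]
```

View pics/w2.png

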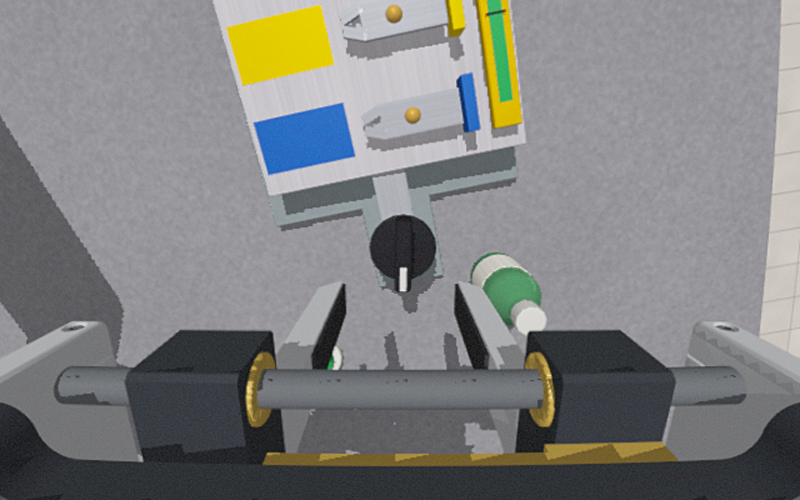

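The knob is at (402,250) in the picture, bar in line with the tool. The bottle on the right is clear of the fingers. Descending and gripping.

>>> step_arm --steps '[{"jaw":0.6,"tx":-0.0077,"ty":0.0013,"tz":0.03,"ax":0,"ay":0,"az":0.022},{"jaw":0.6,"tx":-0.0077,"ty":0.0013,"tz":0.07,"ax":0,"ay":0,"az":0.022},{"jaw":0.6,"tx":-0.0077,"ty":0.0013,"tz":0.092,"ax":0,"ay":0,"az":0.022},{"jaw":0.6,"tx":-0.0077,"ty":0.0013,"tz":0.092,"ax":0,"ay":0,"az":0.022},{"jaw":0,"tx":-0.0077,"ty":0.0013,"tz":0.092,"ax":0,"ay":0,"az":0.022},{"jaw":0,"tx":-0.0077,"ty":0.0013,"tz":0.092,"ax":0,"ay":0,"az":0.022},{"jaw":0,"tx":-0.0077,"ty":0.0013,"tz":0.092,"ax":0,"ay":0,"az":0.022},{"jaw":0,"tx":-0.0077,"ty":0.0013,"tz":0.092,"ax":0,"ay":0,"az":0.022}]'

```text
time: 5.15
tool_pos: [0.573, -0.2606, 0.0811]
ee_rot: [3.135, -0.001, 1.381]
wrist_force: [0.6, 0.3, -0.3]
width: 0.0277
```

>>> step_arm --steps '[{"jaw":0,"tx":0,"ty":0,"tz":0.001,"ax":0,"ay":0,"az":0},{"jaw":0,"tx":0,"ty":0,"tz":0.001,"ax":0,"ay":0,"az":0},{"jaw":0,"tx":0,"ty":0,"tz":0.001,"ax":0,"ay":0,"az":0},{"jaw":0,"tx":0,"ty":0,"tz":0.001,"ax":0,"ay":0,"az":-0.1},{"jaw":0,"tx":0,"ty":0,"tz":0.001,"ax":0,"ay":0,"az":-0.2},{"jaw":0,"tx":0,"ty":0,"tz":0.001,"ax":0,"ay":0,"az":-0.3}]'

```text
time: 5.75
tool_pos: [0.5729, -0.2605, 0.08]
ee_rot: [3.135, 0.001, 1.686]
wrist_force: [0.8, -0.8, 0.9]
width: 0.0003
```

The width reads about 0, so the grip missed. Looking.

Run:
```python
from h import *
o=get_obs();print(o["tool_pos"],o["ee_rot"],o["width"],o["wrist_force"],o["wrist_torque"]);m=camera_model("wrist");a,d=snapshot("wrist");save("w3",a,1.25)
u,v=np.meshgrid(np.arange(640),np.arange(400));px=np.c_[u.ravel(),v.ravel()];w=world(m,px,d.ravel())
k=(d.ravel()>0)&(np.hypot(w[:,0]-.572,w[:,1]+.258)<.045)&(w[:,2]>.086)&(w[:,2]<.102)
t=w[k];print(k.sum());print(cv2.minAreaRect((t[:,:2]*1000).astype(np.float32)),px[k].min(0),px[k].max(0))
```

```text
[ 0.57294605 -0.26052202  0.07996965] [3.13497814e+00 1.19374861e-03 1.68552479e+00] 0.00033635942449287363 [ 0.80240823 -0.84420924  0.90357104] [-0.1167972   0.07858193  0.01614312]
803
((574.4103393554688, -246.14828491210938), (32.08674240112305, 13.960022926330566), 79.64847564697266) [310 186] [341 226]
```

View pics/w3.png

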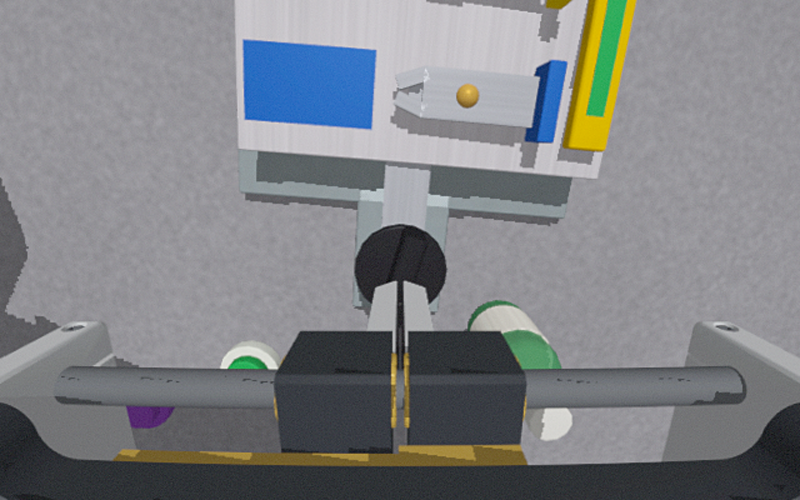

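Run:
```python
from h import *
o=get_obs();m=camera_model("wrist");a,d=snapshot("wrist")
Rc=rotm(o["ee_rot"])
for s in(-.011,0,.008): print("axis pt",s,proj(m,o["tool_pos"]+Rc@[0,0,s]))
for u in(300,310,316,325,332,340):
    print(u,[(v,world(m,[u,v],d[v,u])[0].round(3).tolist()) for v in range(200,262,6)])
for c in("side","top"):
    a,d=snapshot(c);mm=camera_model(c);p=proj(mm,o["tool_pos"])[0];print(c,p)
    x,y=int(p[0]),int(p[1]);save(c+"3",a[max(0,y-50):y+50,x-64:x+64],5)
```

```text
axis pt -0.011 [[321.27902922 228.97856382]]
axis pt 0 [[321.21881641 223.91502265]]
axis pt 0.008 [[321.17851922 220.52748236]]
300 [(200, [0.555, -0.248, 0.064]), (206, [0.555, -0.253, 0.065]), (212, [0.556, -0.257, 0.066]), (218, [0.556, -0.263, 0.065]), (224, [0.557, -0.268, 0.065]), (230, [0.558, -0.252, 0.121]), (236, [0.559, -0.252, 0.13]), (242, [0.56, -0.252, 0.139]), (248, [0.56, -0.252, 0.147]), (254, [0.56, -0.251, 0.155]), (260, [0.561, -0.252, 0.161])]
310 [(200, [0.563, -0.247, 0.065]), (206, [0.563, -0.252, 0.065]), (212, [0.564, -0.257, 0.066]), (218, [0.564, -0.262, 0.065]), (224, [0.565, -0.261, 0.08]), (230, [0.565, -0.251, 0.121]), (236, [0.565, -0.252, 0.129]), (242, [0.565, -0.251, 0.139]), (248, [0.565, -0.251, 0.147]), (254, [0.565, -0.251, 0.154]), (260, [0.566, -0.251, 0.161])]
316 [(200, [0.567, -0.246, 0.065]), (206, [0.567, -0.246, 0.083]), (212, [0.568, -0.247, 0.094]), (218, [0.568, -0.252, 0.095]), (224, [0.569, -0.256, 0.095]), (230, [0.568, -0.251, 0.12]), (236, [0.568, -0.251, 0.13]), (242, [0.568, -0.251, 0.14]), (248, [0.568, -0.251, 0.148]), (25
[... 438 characters left out ...]
 [0.578, -0.241, 0.096]), (212, [0.579, -0.246, 0.095]), (218, [0.579, -0.25, 0.094]), (224, [0.58, -0.256, 0.092]), (230, [0.578, -0.25, 0.12]), (236, [0.577, -0.25, 0.13]), (242, [0.577, -0.25, 0.139]), (248, [0.577, -0.25, 0.147]), (254, [0.576, -0.25, 0.154]), (260, [0.576, -0.25, 0.161])]
340 [(200, [0.583, -0.237, 0.093]), (206, [0.587, -0.249, 0.065]), (212, [0.587, -0.254, 0.066]), (218, [0.588, -0.259, 0.065]), (224, [0.589, -0.264, 0.065]), (230, [0.589, -0.269, 0.065]), (236, [0.582, -0.249, 0.13]), (242, [0.581, -0.249, 0.139]), (248, [0.581, -0.249, 0.147]), (254, [0.58, -0.25, 0.154]), (260, [0.58, -0.25, 0.161])]
side [413.36463008 233.56946265]
top [418.84684377 193.67657919]
```

View pics/side3.png

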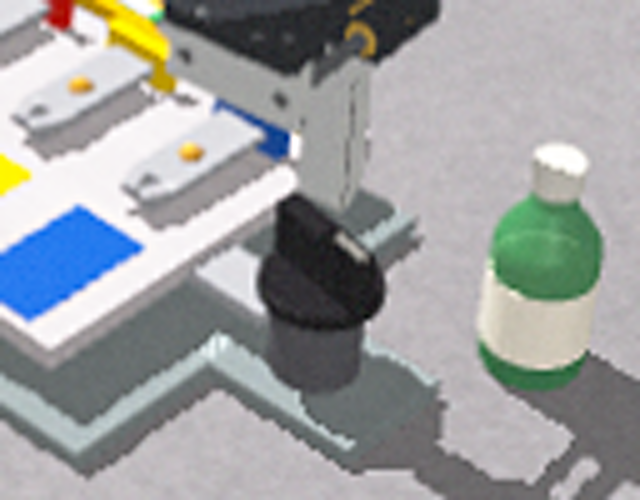

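The fingers closed above the bar. Both cameras put the visible fingertips at about z=0.114, while the tool pose implies 0.072, so they sit about 42 mm higher than nominal. I'll go by the pictures: reopen, turn back and descend about 40 mm further.

>>> step_arm --steps '[{"jaw":0.6,"tx":0,"ty":0,"tz":-0.005,"ax":0,"ay":0,"az":0.1},{"jaw":0.6,"tx":0,"ty":0,"tz":-0.005,"ax":0,"ay":0,"az":0.2},{"jaw":0.6,"tx":0,"ty":0,"tz":-0.005,"ax":0,"ay":0,"az":0.3},{"jaw":0.6,"tx":0,"ty":0,"tz":0,"ax":0,"ay":0,"az":0.3},{"jaw":0.6,"tx":0,"ty":0,"tz":0,"ax":0,"ay":0,"az":0.3},{"jaw":0.6,"tx":0,"ty":0,"tz":0,"ax":0,"ay":0,"az":0.3},{"jaw":0.6,"tx":0,"ty":0,"tz":0,"ax":0,"ay":0,"az":0.3}]'

```text
time: 6.65
tool_pos: [0.5729, -0.2605, 0.0799]
ee_rot: [3.135, -0.001, 1.38]
wrist_force: [0.1, -0.8, -0.2]
width: 0.0526
```

>>> step_arm --steps '[{"jaw":0.6,"tx":0,"ty":0,"tz":0.015,"ax":0,"ay":0,"az":0},{"jaw":0.6,"tx":0,"ty":0,"tz":0.025,"ax":0,"ay":0,"az":0},{"jaw":0.6,"tx":0,"ty":0,"tz":0.033,"ax":0,"ay":0,"az":0},{"jaw":0.6,"tx":0,"ty":0,"tz":0.033,"ax":0,"ay":0,"az":0}]'

```text
time: 7.05
tool_pos: [0.5717, -0.2597, 0.0441]
ee_rot: [3.139, -0.002, 1.38]
wrist_force: [-0.2, -0.0, -0.8]
width: 0.0566
```

>>> step_arm --steps '[{"jaw":0.6,"tx":0,"ty":0,"tz":0.003,"ax":0,"ay":0,"az":0},{"jaw":0.1,"tx":0,"ty":0,"tz":0.005,"ax":0,"ay":0,"az":0},{"jaw":0,"tx":0,"ty":0,"tz":0.005,"ax":0,"ay":0,"az":0},{"jaw":0,"tx":0,"ty":0,"tz":0.005,"ax":0,"ay":0,"az":0},{"jaw":0,"tx":0,"ty":0,"tz":0.005,"ax":0,"ay":0,"az":0},{"jaw":0,"tx":0,"ty":0,"tz":0.005,"ax":0,"ay":0,"az":0},{"jaw":0,"tx":0,"ty":0,"tz":0.005,"ax":0,"ay":0,"az":0},{"jaw":0,"tx":0,"ty":0,"tz":0.005,"ax":0,"ay":0,"az":0}]'

```text
time: 7.85
tool_pos: [0.5736, -0.2602, 0.0395]
ee_rot: [3.135, -0.002, 1.38]
wrist_force: [4.7, -0.8, -2.4]
width: 0.0137
```

Gripped at 13.7 mm. Now turning anticlockwise.

>>> step_arm --steps '[{"jaw":0,"tx":0,"ty":0,"tz":0,"ax":0,"ay":0,"az":-0.1},{"jaw":0,"tx":0,"ty":0,"tz":0,"ax":0,"ay":0,"az":-0.22},{"jaw":0,"tx":0,"ty":0,"tz":0,"ax":0,"ay":0,"az":-0.34},{"jaw":0,"tx":0,"ty":0,"tz":0,"ax":0,"ay":0,"az":-0.46},{"jaw":0,"tx":0,"ty":0,"tz":0,"ax":0,"ay":0,"az":-0.58},{"jaw":0,"tx":0,"ty":0,"tz":0,"ax":0,"ay":0,"az":-0.7},{"jaw":0,"tx":0,"ty":0,"tz":0,"ax":0,"ay":0,"az":-0.82},{"jaw":0,"tx":0,"ty":0,"tz":0,"ax":0,"ay":0,"az":-0.9}]'

```text
time: 8.65
tool_pos: [0.5732, -0.2602, 0.0395]
ee_rot: [3.137, 0.003, 2.284]
wrist_force: [0.4, -0.8, -0.4]
width: 0.0138
```

>>> step_arm --steps '[{"jaw":0,"tx":0,"ty":0,"tz":0,"ax":0,"ay":0,"az":-0.12},{"jaw":0,"tx":0,"ty":0,"tz":0,"ax":0,"ay":0,"az":-0.24},{"jaw":0,"tx":0,"ty":0,"tz":0,"ax":0,"ay":0,"az":-0.36},{"jaw":0,"tx":0,"ty":0,"tz":0,"ax":0,"ay":0,"az":-0.48},{"jaw":0,"tx":0,"ty":0,"tz":0,"ax":0,"ay":0,"az":-0.6},{"jaw":0,"tx":0,"ty":0,"tz":0,"ax":0,"ay":0,"az":-0.72},{"jaw":0,"tx":0,"ty":0,"tz":0,"ax":0,"ay":0,"az":-0.84},{"jaw":0,"tx":0,"ty":0,"tz":0,"ax":0,"ay":0,"az":-0.87}]'

```text
time: 9.45
tool_pos: [0.573, -0.2606, 0.0395]
ee_rot: [-3.142, 0.005, -3.127]
wrist_force: [0.8, -1.3, -1.6]
width: 0.0138
```

```bash
cat >> h.py <<'E'
def bubble(c="top",tag=None):
    a,d=snapshot(c);m=camera_model(c);P=np.array([.70,-.085,.07]);p=proj(m,P)[0].astype(int)
    y0,x0=max(0,p[1]-25),p[0]-65;crop=a[y0:p[1]+25,x0:p[0]+65]
    if tag: save(tag,crop,6)
    big=cv2.cvtColor(crop,cv2.COLOR_RGB2HSV)
    return a,d,m,crop,(x0,y0)
E
python3 - <<'E'
from h import *
o=get_obs();print(o["tool_pos"],o["ee_rot"],o["wrist_force"],o["joint_positions"])
m=camera_model("wrist");a,d=snapshot("wrist");np.savez("/tmp/w4.npz",a=a,d=d,o=m["origin"],q=m["orientation"])
u,v=np.meshgrid(np.arange(640),np.arange(400))
bubble("top","tb4")
m=camera_model("side");a,d=snapshot("side");p=proj(m,[.70,-.085,.07])[0].astype(int);save("sb4",a[p[1]-30:p[1]+30,p[0]-50:p[0]+50],7)
E
python3 -c "
import cv2,numpy as np
a=cv2.imread('pics/tb4.png');b=cv2.imread('pics/sb4.png');a=cv2.resize(a,(700,270));cv2.imwrite('pics/b4.png',np.vstack([a,b[60:360]]))"
```

```text
[ 0.57301988 -0.26057888  0.03947784] [-3.14159129  0.00538804 -3.12745007] [ 0.7887961  -1.28020913 -1.62457833] [-0.51849228  0.31834786  1.37002079  0.00275544  1.44858212 -2.10376076]
```

View pics/b4.png

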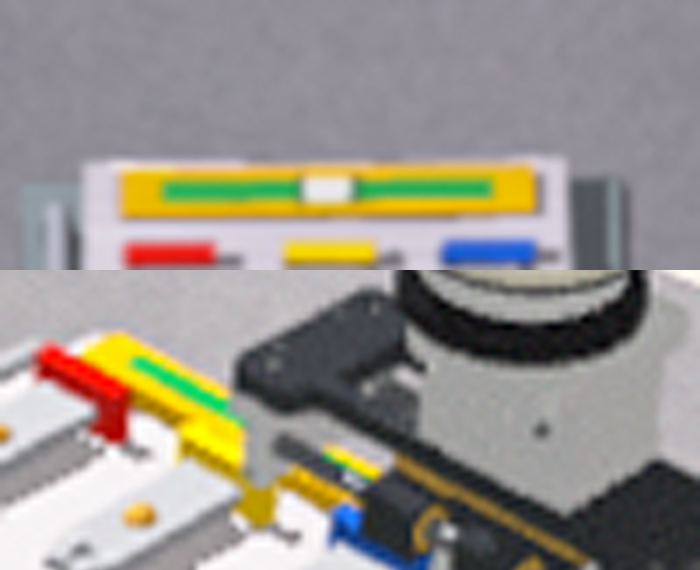

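The bubble is centred on the green strip (at 327 of 163–492). Releasing and lifting, then checking closer by wrist.

>>> step_arm --steps '[{"jaw":0.5,"tx":0,"ty":0,"tz":0,"ax":0,"ay":0,"az":0},{"jaw":0.5,"tx":0,"ty":0,"tz":0,"ax":0,"ay":0,"az":0},{"jaw":0.5,"tx":0,"ty":0,"tz":0,"ax":0,"ay":0,"az":0},{"jaw":0.5,"tx":0,"ty":0,"tz":-0.05,"ax":0,"ay":0,"az":0},{"jaw":0.5,"tx":0,"ty":0,"tz":-0.1,"ax":0,"ay":0,"az":0},{"jaw":0.5,"tx":0,"ty":0.04,"tz":-0.14,"ax":0,"ay":0,"az":0},{"jaw":0.5,"tx":-0.01,"ty":0.1,"tz":-0.14,"ax":0,"ay":0,"az":0},{"jaw":0.5,"tx":-0.02,"ty":0.15,"tz":-0.14,"ax":0,"ay":0,"az":0}]'

```text
time: 10.4
tool_pos: [0.5887, -0.1261, 0.1824]
ee_rot: [-3.14, 0.011, -3.133]
wrist_force: [0.6, 0.1, 0.1]
width: 0.0469
```

>>> step_arm --steps '[{"jaw":0.5,"tx":-0.0,"ty":0.01,"tz":-0.01,"ax":0,"ay":0,"az":0},{"jaw":0.5,"tx":0,"ty":0.01,"tz":-0.01,"ax":0,"ay":0,"az":0},{"jaw":0.5,"tx":0,"ty":0.01,"tz":-0.01,"ax":0,"ay":0,"az":0}]'

```text
time: 10.7
tool_pos: [0.5886, -0.117, 0.1928]
ee_rot: [-3.139, 0.011, -3.133]
wrist_force: [0.4, -0.3, -0.6]
width: 0.0472
```

```bash
cat > meas.py <<'E'
from h import *
import sys
def stage(tag):
    m=camera_model("wrist");a,d=snapshot("wrist");save(tag,a,1.25);np.savez("/tmp/"+tag,a=a,d=d,o=m["origin"],q=m["orientation"])
    hsv=cv2.cvtColor(a,cv2.COLOR_RGB2HSV);out={}
    u,v=np.meshgrid(np.arange(640),np.arange(400));w=world(m,np.c_[u.ravel(),v.ravel()],d.ravel()).reshape(400,640,3)
    box=(w[...,0]>.44)&(w[...,0]<.56)&(w[...,1]>-.2)&(w[...,1]<.05)&(w[...,2]<.065)&(w[...,2]>.04)
    for n,lo,hi in(("red",(0,180,90),(6,255,255)),("yel",(22,180,90),(32,255,255)),("blu",(105,150,60),(120,255,255))):
        k=(cv2.inRange(hsv,lo,hi)>0)&box&(d>0)
        if k.sum()<200: continue
        q=w[k];b=cv2.minAreaRect((q[:,:2]*1e3).astype(np.float32));out[n]=np.r_[np.array(b[0])/1e3,np.median(q[:,2])];print(n,out[n].round(4),np.round(b[1],1),round(b[2],2))
    if "red" in out and "blu" in out:
        e=out["red"]-out["blu"];print("rail yaw",np.arctan2(-e[0],e[1]),"tilt",-e[2]/e[1])
    k=(hsv[...,0]>50)&(hsv[...,0]<85)&(hsv[...,1]>110)&(w[...,0]>.66)&(w[...,2]>.05)
    g=w[k]
    if len(g)>30:
        lv=(w[...,0]>g[:,0].min())&(w[...,0]<g[:,0].max())&(w[...,1]>g[:,1].min())&(w[...,1]<g[:,1].max())
        wh=lv&(hsv[...,1]<70)&(hsv[...,2]>150);bk=lv&(hsv[...,2]<70)
        print("green y",g[:,1].min(),g[:,1].max(),"mid",(g[:,1].min()+g[:,1].max())/2,"bubble",w[wh][:,1].min(),w[wh][:,1].max(),w[wh][:,1].mean(),"black",np.sort(w[bk][:,1].round(4))[::max(1,bk.sum()//12)])
    return out
E
python3 - <<'E'
from meas import *
o=get_obs();print(o["tool_pos"],o["ee_rot"]);stage("w5")
E
```

```text
[ 0.58857955 -0.11701205  0.19284098] [-3.13888688  0.01134203 -3.13292388]
red [ 0.4982 -0.0016  0.0558] [77.8 44. ] 1.95
yel [ 0.5009 -0.077   0.0557] [78.6 44.5] 1.36
blu [ 0.5033 -0.1533  0.0556] [78.9 44.5] 1.87
rail yaw 0.033454423540464844 tilt -0.0014425322321422365
green y -0.31754222376200125 0.007195483876339254 mid -0.15517336994283099 bubble -0.3174805276640186 -0.00032597504842020453 -0.2398605492782062 black [-0.0849 -0.0848]
```

View pics/w5.png

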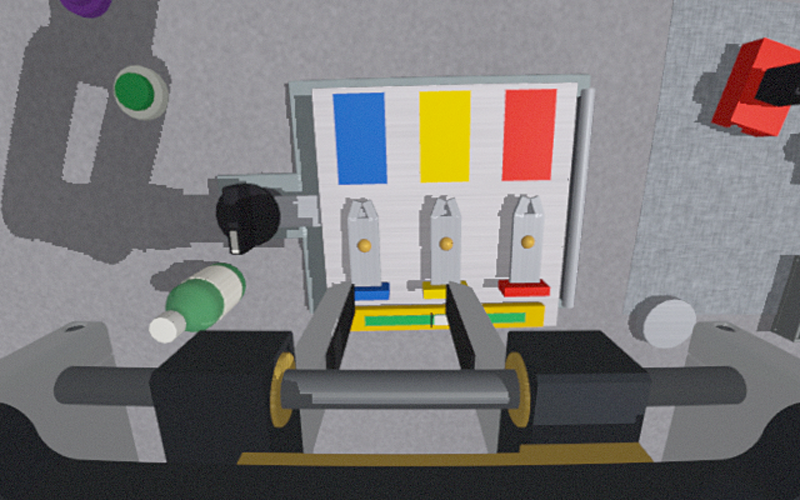

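The stage now measures level to about 0.001 rad, with the bubble at (440,320) partly hidden by a finger. The rail yaw is about 0.033. Next is the red carrier, with a close look first.

>>> step_arm --steps '[{"jaw":0.7,"tx":0.02,"ty":0.04,"tz":0,"ax":0,"ay":0,"az":0.14},{"jaw":0.7,"tx":0.05,"ty":0.08,"tz":0,"ax":0,"ay":0,"az":0.28},{"jaw":0.7,"tx":0.07,"ty":0.12,"tz":0,"ax":0,"ay":0,"az":0.42},{"jaw":0.7,"tx":0.09,"ty":0.16,"tz":0,"ax":0,"ay":0,"az":0.56},{"jaw":0.7,"tx":0.11,"ty":0.2,"tz":0.01,"ax":0,"ay":0,"az":0.7},{"jaw":0.7,"tx":0.13,"ty":0.24,"tz":0.02,"ax":0,"ay":0,"az":0.84},{"jaw":0.7,"tx":0.15,"ty":0.28,"tz":0.03,"ax":0,"ay":0,"az":0.98},{"jaw":0.7,"tx":0.156,"ty":0.298,"tz":0.04,"ax":0,"ay":0,"az":1.12}]'

```text
time: 11.55
tool_pos: [0.4294, 0.1799, 0.1492]
ee_rot: [3.134, 0.006, 2.027]
wrist_force: [0.1, 0.3, 0.6]
width: 0.0655
```

>>> step_arm --steps '[{"jaw":0.7,"tx":0,"ty":0,"tz":0,"ax":0,"ay":0,"az":0.14},{"jaw":0.7,"tx":0,"ty":0,"tz":0,"ax":0,"ay":0,"az":0.28},{"jaw":0.7,"tx":0,"ty":0,"tz":0,"ax":0,"ay":0,"az":0.42},{"jaw":0.7,"tx":0,"ty":0,"tz":0,"ax":0,"ay":0,"az":0.56},{"jaw":0.7,"tx":0,"ty":0,"tz":0,"ax":0,"ay":0,"az":0.68},{"jaw":0.7,"tx":0,"ty":0,"tz":0,"ax":0,"ay":0,"az":0.68}]'

```text
time: 12.15
tool_pos: [0.4297, 0.1784, 0.1484]
ee_rot: [3.133, 0.001, 1.345]
wrist_force: [0.1, 0.1, -1.0]
width: 0.066
```

```bash
cat >> meas.py <<'E'
def carrier(tag,col):
    o=get_obs();m=camera_model("wrist");a,d=snapshot("wrist");save(tag,a,1.25)
    hsv=cv2.cvtColor(a,cv2.COLOR_RGB2HSV)
    u,v=np.meshgrid(np.arange(640),np.arange(400));w=world(m,np.c_[u.ravel(),v.ravel()],d.ravel()).reshape(400,640,3)
    lo,hi={"red":((0,150,60),(8,255,255)),"blue":((105,130,40),(122,255,255))}[col]
    k=(cv2.inRange(hsv,lo,hi)>0)&(d>0)&(w[...,2]>.02)&(w[...,2]<.032)&(w[...,1]>.06)
    k=cv2.morphologyEx(k.astype(np.uint8),cv2.MORPH_OPEN,np.ones((3,3)))>0
    q=w[k];b=cv2.minAreaRect((q[:,:2]*1e3).astype(np.float32));c=np.array(b[0])/1e3
    ang=b[2] if b[1][0]>b[1][1] else b[2]+90
    ang=(ang+90)%180-90
    t=(np.hypot(w[...,0]-c[0],w[...,1]-c[1])<.04)&(w[...,2]>.071)&(w[...,2]<.082)&(d>0)
    print(col,"body",c.round(4),np.round(b[1],1),"x-axis deg",round(ang,2),"disc",w[t].mean(0).round(4) if t.any() else None,t.sum(),"tool",o["tool_pos"].round(4),o["ee_rot"].round(3))
    return c,np.radians(ang)
E
python3 - <<'E'
from meas import *
c,a=carrier("w6","red")
for y in (a,): print(delta([c[0],c[1],.08],y),delta([c[0],c[1],.0]))
carrier("w6","blue")
E
```

```text
red body [0.4457 0.2477] [54.6 81.7] x-axis deg -12.99 disc [0.4455 0.248  0.0741] 649 tool [0.4297 0.1784 0.1484] [3.133e+00 1.000e-03 1.345e+00]
{'t': array([ 0.071 , -0.0003,  0.0685]), 'rv0': array([-1.1000e-03,  1.3800e-02, -3.1383e+00]), 'rv1': array([0.0088, 0.0007, 0.0033])} {'t': array([ 0.0711, -0.001 ,  0.1485])}
blue body [0.4997 0.3523] [36.1 82.7] x-axis deg -0.86 disc None 0 tool [0.4296 0.1786 0.1485] [3.133e+00 1.000e-03 1.347e+00]
```

View pics/w6.png

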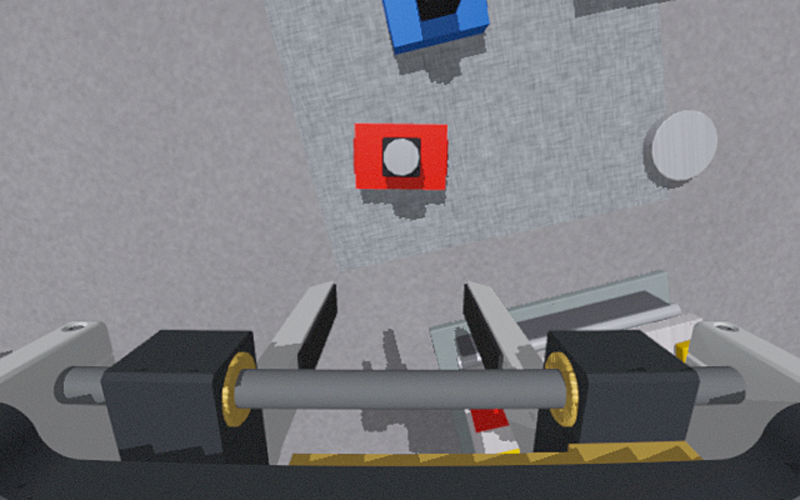

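The red carrier is at (402,157) with its axis in line with the jaws. Going in to grip the post.

>>> step_arm --steps '[{"jaw":0.7,"tx":0.045,"ty":-0.001,"tz":0,"ax":0.009,"ay":0,"az":0},{"jaw":0.7,"tx":0.071,"ty":-0.001,"tz":0.03,"ax":0.009,"ay":0,"az":0},{"jaw":0.7,"tx":0.071,"ty":-0.001,"tz":0.07,"ax":0.009,"ay":0,"az":0},{"jaw":0.7,"tx":0.071,"ty":-0.001,"tz":0.11,"ax":0.009,"ay":0,"az":0},{"jaw":0.7,"tx":0.071,"ty":-0.001,"tz":0.135,"ax":0.009,"ay":0,"az":0},{"jaw":0.7,"tx":0.071,"ty":-0.001,"tz":0.146,"ax":0.009,"ay":0,"az":0},{"jaw":0.7,"tx":0.071,"ty":-0.001,"tz":0.147,"ax":0.009,"ay":0,"az":0}]'

```text
time: 12.95
tool_pos: [0.4446, 0.247, -0.0]
ee_rot: [-3.139, 0.003, 1.348]
wrist_force: [-0.1, -0.6, 0.1]
width: 0.0659
```

>>> step_arm --steps '[{"jaw":0,"tx":0,"ty":0,"tz":0,"ax":0,"ay":0,"az":0},{"jaw":0,"tx":0,"ty":0,"tz":0,"ax":0,"ay":0,"az":0},{"jaw":0,"tx":0,"ty":0,"tz":0,"ax":0,"ay":0,"az":0},{"jaw":0,"tx":0,"ty":0,"tz":0,"ax":0,"ay":0,"az":0},{"jaw":0,"tx":0,"ty":0,"tz":0,"ax":0,"ay":0,"az":0}]'

```text
time: 13.45
tool_pos: [0.4456, 0.2473, 0.0009]
ee_rot: [-3.141, 0.001, 1.348]
wrist_force: [-0.6, -0.1, 2.8]
width: 0.0298
```

>>> step_arm --steps '[{"jaw":0,"tx":0,"ty":0,"tz":-0.04,"ax":0,"ay":0,"az":0},{"jaw":0,"tx":0,"ty":0,"tz":-0.08,"ax":0,"ay":0,"az":0},{"jaw":0,"tx":-0.03,"ty":0.014,"tz":-0.11,"ax":0,"ay":0,"az":-0.03},{"jaw":0,"tx":-0.07,"ty":0.032,"tz":-0.12,"ax":0,"ay":0,"az":-0.08},{"jaw":0,"tx":-0.11,"ty":0.051,"tz":-0.12,"ax":0,"ay":0,"az":-0.13},{"jaw":0,"tx":-0.15,"ty":0.069,"tz":-0.12,"ax":0,"ay":0,"az":-0.18},{"jaw":0,"tx":-0.19,"ty":0.087,"tz":-0.12,"ax":0,"ay":0,"az":-0.23},{"jaw":0,"tx":-0.231,"ty":0.106,"tz":-0.12,"ax":0,"ay":0,"az":-0.256}]'

```text
time: 14.25
tool_pos: [0.4976, -0.0028, 0.1207]
ee_rot: [-3.14, 0.001, 1.606]
wrist_force: [-0.3, 0.3, -3.0]
width: 0.0297
```

>>> step_arm --steps '[{"jaw":0,"tx":0,"ty":0,"tz":0,"ax":0,"ay":0,"az":0},{"jaw":0,"tx":0,"ty":0,"tz":0,"ax":0,"ay":0,"az":0}]'

```text
time: 14.45
tool_pos: [0.4969, -0.0035, 0.1198]
ee_rot: [-3.138, -0.0, 1.603]
wrist_force: [-0.0, 0.3, -2.7]
width: 0.03
```

Run:
```python
from h import *
yaw=.033
print(get_obs()["width"],delta([.4982,-.0016,.0585],yaw))
o=get_obs();m=camera_model("wrist");a,d=snapshot("wrist");save("w7",a,1.25)
u,v=np.meshgrid(np.arange(640),np.arange(400));w=world(m,np.c_[u.ravel(),v.ravel()],d.ravel()).reshape(400,640,3)
hsv=cv2.cvtColor(a,cv2.COLOR_RGB2HSV)
zb=o["tool_pos"][2]+.025
k=(hsv[...,1]>150)&((hsv[...,0]<8)|(hsv[...,0]>174))&(abs(w[...,2]-zb)<.006)&(d>0)
q=w[k];print(k.sum(),cv2.minAreaRect((q[:,:2]*1e3).astype(np.float32)))
# rails: points with z ~.07 on stage, orange balls
k=(hsv[...,0]>8)&(hsv[...,0]<20)&(hsv[...,1]>130)&(d>0)&(w[...,2]>.06)&(w[...,2]<.08)&(w[...,0]>.57)&(w[...,0]<.62)
n,l,s,c=cv2.connectedComponentsWithStats(k.astype(np.uint8))
for i in range(1,n):
    if s[i,4]>8: print("ball",s[i,4],w[l==i].mean(0).round(4))
```

```text
0.02996790576346483 {'t': array([0.0018, 0.0016, 0.0613]), 'rv0': array([-3.0000e-04,  6.3000e-03,  3.1412e+00]), 'rv1': array([-0.004 , -0.0002, -0.0004])}
4305 ((495.89837646484375, 2.2938709259033203), (82.47224426269531, 46.46701431274414), 1.5657193660736084)
```

View pics/w7.png

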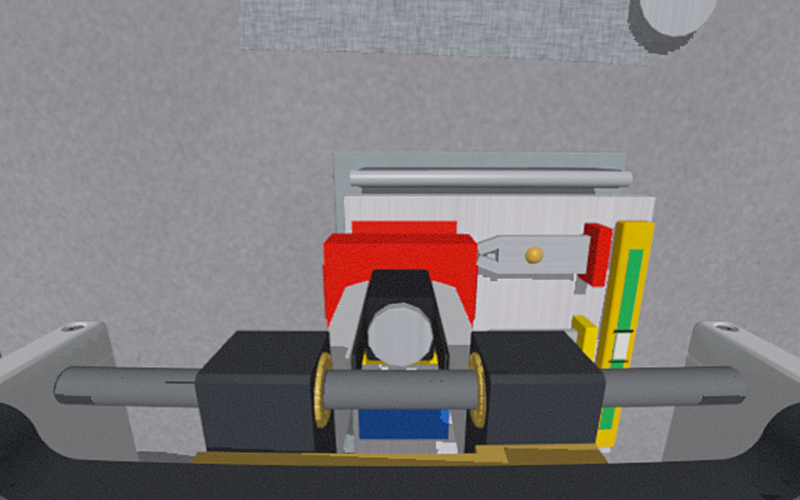

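Run:
```python
from h import *
m=camera_model("wrist")
for uv in((427.3,204),(470,190.5),(470,218)): print(uv,onplane(m,[uv],.072).round(4))
y=.033;e=np.array([np.cos(y),np.sin(y)]);E=np.array([.4982,-.0016]);print("home",E+.095*e)
```

```text
(427.3, 204) [[0.5932 0.0033 0.072 ]]
(470, 190.5) [[0.6305 0.0173 0.072 ]]
(470, 218) [[ 0.6348 -0.0086  0.072 ]]
home [0.59314828 0.00153443]
```

The bubble sits centred between the lines at (622,345). The carrier is aligned with its rail; the ball at (534,255) maps to (0.593, 0.003). Lowering to the face.

>>> step_arm --steps '[{"jaw":0,"tx":0.0027,"ty":0.0014,"tz":0.02,"ax":-0.003,"ay":0,"az":0},{"jaw":0,"tx":0.0027,"ty":0.0014,"tz":0.04,"ax":-0.003,"ay":0,"az":0},{"jaw":0,"tx":0.0027,"ty":0.0014,"tz":0.055,"ax":-0.003,"ay":0,"az":0},{"jaw":0,"tx":0.0027,"ty":0.0014,"tz":0.061,"ax":-0.003,"ay":0,"az":0},{"jaw":0,"tx":0.0027,"ty":0.0014,"tz":0.063,"ax":-0.003,"ay":0,"az":0},{"jaw":0,"tx":0.0027,"ty":0.0014,"tz":0.063,"ax":-0.003,"ay":0,"az":0},{"jaw":0,"tx":0.0027,"ty":0.0014,"tz":0.063,"ax":-0.003,"ay":0,"az":0}]'

```text
time: 15.2
tool_pos: [0.4988, 0.0006, 0.058]
ee_rot: [3.14, -0.0, 1.606]
wrist_force: [-0.5, -0.4, -2.5]
width: 0.0301
```

>>> step_arm --steps '[{"jaw":0,"tx":-0.0015,"ty":0.0,"tz":0.0012,"ax":0,"ay":0,"az":0.002},{"jaw":0,"tx":-0.0015,"ty":0.008,"tz":0.0012,"ax":0,"ay":0,"az":0.002},{"jaw":0,"tx":-0.0015,"ty":0.016,"tz":0.0012,"ax":0,"ay":0,"az":0.002},{"jaw":0,"tx":-0.0015,"ty":0.024,"tz":0.0012,"ax":0,"ay":0,"az":0.002},{"jaw":0,"tx":-0.0015,"ty":0.032,"tz":0.0012,"ax":0,"ay":0,"az":0.002},{"jaw":0,"tx":-0.0015,"ty":0.04,"tz":0.0012,"ax":0,"ay":0,"az":0.002}]'

```text
time: 15.8
tool_pos: [0.5397, 0.0005, 0.0568]
ee_rot: [3.14, -0.0, 1.604]
wrist_force: [-0.2, 0.7, -2.5]
width: 0.0296
```

>>> step_arm --steps '[{"jaw":0,"tx":0,"ty":0.01,"tz":0,"ax":0,"ay":0,"az":0},{"jaw":0,"tx":0,"ty":0.02,"tz":0,"ax":0,"ay":0,"az":0},{"jaw":0,"tx":0,"ty":0.03,"tz":0,"ax":0,"ay":0,"az":0},{"jaw":0,"tx":0,"ty":0.038,"tz":0,"ax":0,"ay":0,"az":0},{"jaw":0,"tx":0,"ty":0.045,"tz":0,"ax":0,"ay":0,"az":0}]'

```text
time: 16.3
tool_pos: [0.5857, 0.002, 0.0573]
ee_rot: [3.14, -0.0, 1.604]
wrist_force: [-1.1, -0.4, 0.4]
width: 0.0299
```

>>> step_arm --steps '[{"jaw":0,"tx":0,"ty":0.004,"tz":0,"ax":0,"ay":0,"az":0},{"jaw":0,"tx":0,"ty":0.007,"tz":0,"ax":0,"ay":0,"az":0},{"jaw":0,"tx":0,"ty":0.01,"tz":0,"ax":0,"ay":0,"az":0},{"jaw":0,"tx":0,"ty":0.01,"tz":0,"ax":0,"ay":0,"az":0}]'

```text
time: 16.7
tool_pos: [0.5945, 0.0023, 0.0567]
ee_rot: [-3.14, -0.0, 1.604]
wrist_force: [-2.7, 0.3, -1.7]
width: 0.0303
```

>>> step_arm --steps '[{"jaw":0,"tx":0,"ty":0.002,"tz":0,"ax":0,"ay":0,"az":0},{"jaw":0,"tx":0,"ty":0.003,"tz":0,"ax":0,"ay":0,"az":0},{"jaw":0,"tx":0,"ty":0.003,"tz":0,"ax":0,"ay":0,"az":0}]'

```text
time: 17.0
tool_pos: [0.5945, 0.0024, 0.0562]
ee_rot: [-3.134, -0.0, 1.604]
wrist_force: [-8.0, -0.4, 0.7]
width: 0.0302
```

>>> step_arm --steps '[{"jaw":0,"tx":0,"ty":0.004,"tz":0,"ax":0,"ay":0,"az":0},{"jaw":0,"tx":0,"ty":0.006,"tz":0,"ax":0,"ay":0,"az":0},{"jaw":0,"tx":0,"ty":0.007,"tz":0,"ax":0,"ay":0,"az":0},{"jaw":0,"tx":0,"ty":0.007,"tz":0,"ax":0,"ay":0,"az":0}]'

```text
time: 17.4
tool_pos: [0.5944, 0.0024, 0.0568]
ee_rot: [-3.119, 0.0, 1.604]
wrist_force: [-18.9, -1.1, 9.6]
width: 0.0295
```

Run:
```python
from h import *
o=get_obs();print(o["tool_pos"],o["wrist_force"]);m=camera_model("wrist");a,d=snapshot("wrist");save("w8",a[100:320,200:600],2)
```

```text
[0.59441341 0.00238789 0.05675975] [-18.91613449  -1.10344971   9.59816285]
```

View pics/w8.png

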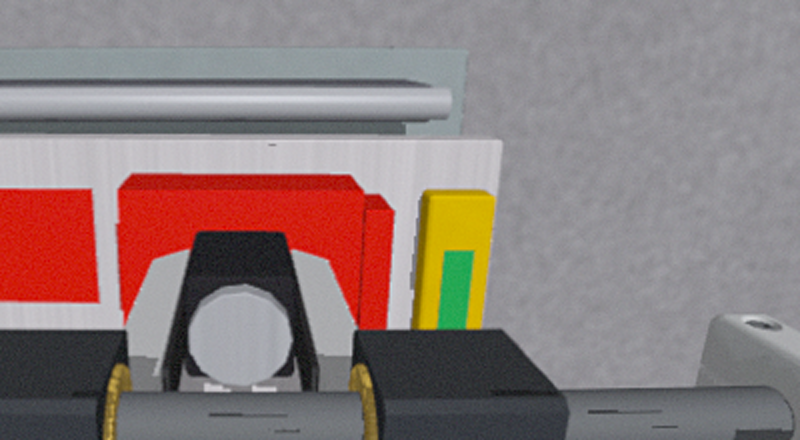

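The red carrier is pressed against its stop (holding 19 N at x=0.5944). Relaxing, releasing, lifting and going to blue.

>>> step_arm --steps '[{"jaw":0,"tx":0,"ty":-0.0003,"tz":0,"ax":-0.022,"ay":0,"az":0},{"jaw":0.2,"tx":0,"ty":-0.0003,"tz":0,"ax":-0.022,"ay":0,"az":0},{"jaw":0.6,"tx":0,"ty":-0.0003,"tz":0,"ax":-0.022,"ay":0,"az":0},{"jaw":0.6,"tx":0,"ty":-0.0003,"tz":0,"ax":-0.022,"ay":0,"az":0},{"jaw":0.6,"tx":0,"ty":-0.0003,"tz":-0.02,"ax":-0.022,"ay":0,"az":0},{"jaw":0.6,"tx":0,"ty":-0.0003,"tz":-0.06,"ax":-0.022,"ay":0,"az":0},{"jaw":0.6,"tx":0,"ty":0,"tz":-0.1,"ax":-0.022,"ay":0,"az":0},{"jaw":0.7,"tx":0,"ty":0,"tz":-0.11,"ax":-0.022,"ay":0,"az":0}]'

```text
time: 18.25
tool_pos: [0.6007, 0.0022, 0.1735]
ee_rot: [3.13, 0.001, 1.604]
wrist_force: [0.4, -0.2, -0.6]
width: 0.0617
```

>>> step_arm --steps '[{"jaw":0.7,"tx":0.286,"ty":-0.085,"tz":0.0,"ax":0,"ay":0,"az":0.04},{"jaw":0.7,"tx":0.286,"ty":-0.085,"tz":0.0,"ax":0,"ay":0,"az":0.04},{"jaw":0.7,"tx":0.286,"ty":-0.085,"tz":0.0,"ax":0,"ay":0,"az":0.04},{"jaw":0.7,"tx":0.286,"ty":-0.085,"tz":0.0,"ax":0,"ay":0,"az":0.04},{"jaw":0.7,"tx":0.286,"ty":-0.085,"tz":0.0,"ax":0,"ay":0,"az":0.04},{"jaw":0.7,"tx":0.286,"ty":-0.085,"tz":0.0,"ax":0,"ay":0,"az":0.04},{"jaw":0.7,"tx":0.286,"ty":-0.085,"tz":0.01,"ax":0,"ay":0,"az":0.04},{"jaw":0.7,"tx":0.286,"ty":-0.085,"tz":0.01,"ax":0,"ay":0,"az":0.04}]'

```text
time: 19.05
tool_pos: [0.5053, 0.2858, 0.16]
ee_rot: [3.133, 0.003, 1.567]
wrist_force: [-0.7, -0.1, -0.6]
width: 0.0658
```

>>> step_arm --steps '[{"jaw":0.7,"tx":0,"ty":0,"tz":0.0,"ax":0,"ay":0,"az":0}]'

```text
time: 19.15
tool_pos: [0.5057, 0.2849, 0.1594]
ee_rot: [3.133, 0.004, 1.566]
wrist_force: [-0.9, 0.5, 0.0]
width: 0.0657
```

Run:
```python
from meas import *
c,a=carrier("w9","blue")
print(delta([c[0],c[1],.08],a),delta([c[0],c[1],.0]))
bubble("top","tb9")
```

```text
blue body [0.5001 0.3631] [54.8 82.4] x-axis deg -0.21 disc [0.4997 0.3637 0.074 ] 613 tool [0.5057 0.2849 0.1594] [3.133 0.004 1.566]
{'t': array([ 0.0787, -0.0066,  0.0788]), 'rv0': array([ 0.0057, -0.0122,  3.1396]), 'rv1': array([ 0.0078,  0.0036, -0.0019])} {'t': array([ 0.0789, -0.0072,  0.1588])}
```

View pics/w9.png

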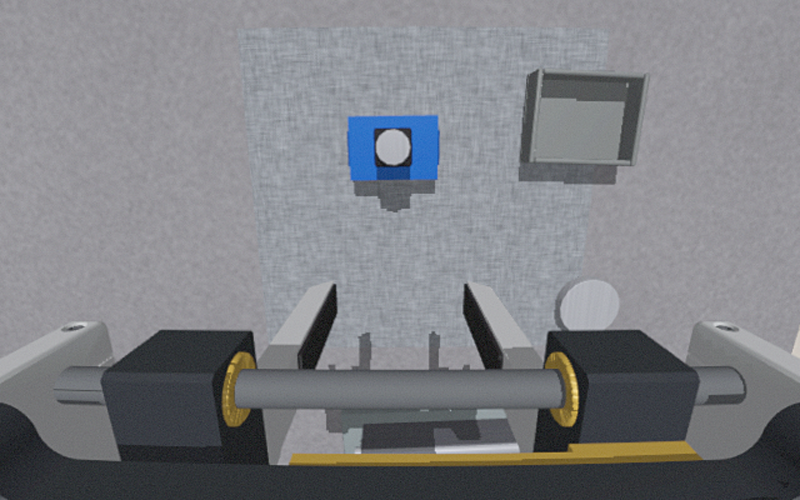

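The blue carrier is at (393,147) and the tray is clear of it. Going in.

>>> step_arm --steps '[{"jaw":0.7,"tx":0.045,"ty":-0.007,"tz":0,"ax":0.008,"ay":0.003,"az":0},{"jaw":0.7,"tx":0.079,"ty":-0.007,"tz":0.03,"ax":0.008,"ay":0.003,"az":0},{"jaw":0.7,"tx":0.079,"ty":-0.007,"tz":0.07,"ax":0.008,"ay":0.003,"az":0},{"jaw":0.7,"tx":0.079,"ty":-0.007,"tz":0.11,"ax":0.008,"ay":0.003,"az":0},{"jaw":0.7,"tx":0.079,"ty":-0.007,"tz":0.14,"ax":0.008,"ay":0.003,"az":0},{"jaw":0.7,"tx":0.079,"ty":-0.007,"tz":0.156,"ax":0.008,"ay":0.003,"az":0},{"jaw":0.7,"tx":0.079,"ty":-0.007,"tz":0.158,"ax":0.008,"ay":0.003,"az":0}]'

```text
time: 19.95
tool_pos: [0.4998, 0.3611, -0.0013]
ee_rot: [-3.138, 0.003, 1.563]
wrist_force: [-0.2, -0.2, 0.6]
width: 0.066
```

>>> step_arm --steps '[{"jaw":0,"tx":0,"ty":0,"tz":0,"ax":0,"ay":0,"az":0},{"jaw":0,"tx":0,"ty":0,"tz":0,"ax":0,"ay":0,"az":0},{"jaw":0,"tx":0,"ty":0,"tz":0,"ax":0,"ay":0,"az":0},{"jaw":0,"tx":0,"ty":0,"tz":0,"ax":0,"ay":0,"az":0},{"jaw":0,"tx":0,"ty":0,"tz":0,"ax":0,"ay":0,"az":0}]'

```text
time: 20.45
tool_pos: [0.5007, 0.3616, -0.0002]
ee_rot: [-3.14, 0.002, 1.563]
wrist_force: [-0.0, 0.6, 1.9]
width: 0.0299
```

>>> step_arm --steps '[{"jaw":0,"tx":0,"ty":0,"tz":-0.04,"ax":0,"ay":0,"az":0},{"jaw":0,"tx":0,"ty":0,"tz":-0.08,"ax":0,"ay":0,"az":0},{"jaw":0,"tx":-0.03,"ty":0,"tz":-0.115,"ax":0,"ay":0,"az":0},{"jaw":0,"tx":-0.07,"ty":0,"tz":-0.135,"ax":0,"ay":0,"az":0},{"jaw":0,"tx":-0.115,"ty":0,"tz":-0.14,"ax":0,"ay":0,"az":-0.01},{"jaw":0,"tx":-0.16,"ty":0,"tz":-0.14,"ax":0,"ay":0,"az":-0.02},{"jaw":0,"tx":-0.205,"ty":0.0,"tz":-0.14,"ax":0,"ay":0,"az":-0.03},{"jaw":0,"tx":-0.25,"ty":0.0,"tz":-0.14,"ax":0,"ay":0,"az":-0.041}]'

```text
time: 21.25
tool_pos: [0.4978, 0.1102, 0.1394]
ee_rot: [-3.139, 0.002, 1.605]
wrist_force: [0.2, 0.1, -4.0]
width: 0.0296
```

>>> step_arm --steps '[{"jaw":0,"tx":-0.045,"ty":0.0,"tz":0,"ax":0,"ay":0,"az":0},{"jaw":0,"tx":-0.09,"ty":0.0,"tz":0,"ax":0,"ay":0,"az":0},{"jaw":0,"tx":-0.135,"ty":0.0,"tz":0,"ax":0,"ay":0,"az":0},{"jaw":0,"tx":-0.18,"ty":0.005,"tz":0,"ax":0,"ay":0,"az":0},{"jaw":0,"tx":-0.22,"ty":0.009,"tz":0,"ax":0,"ay":0,"az":0},{"jaw":0,"tx":-0.255,"ty":0.009,"tz":0,"ax":0,"ay":0,"az":0},{"jaw":0,"tx":-0.255,"ty":0.009,"tz":0,"ax":0,"ay":0,"az":0},{"jaw":0,"tx":-0.255,"ty":0.009,"tz":0,"ax":0,"ay":0,"az":0}]'

```text
time: 22.05
tool_pos: [0.5148, -0.1445, 0.1388]
ee_rot: [-3.137, 0.0, 1.603]
wrist_force: [0.0, 0.4, -3.8]
width: 0.0296
```

Run:
```python
from meas import *
print(get_obs()["width"],delta([.5041,-.1535,.0575],.033),delta([.5041,-.1535,.0559]))
o=get_obs();m=camera_model("wrist");a,d=snapshot("wrist");save("w10",a,1.25)
u,v=np.meshgrid(np.arange(640),np.arange(400));w=world(m,np.c_[u.ravel(),v.ravel()],d.ravel()).reshape(400,640,3)
hsv=cv2.cvtColor(a,cv2.COLOR_RGB2HSV)
def rect(k): k=cv2.morphologyEx(k.astype(np.uint8),cv2.MORPH_OPEN,np.ones((3,3)))>0;q=w[k];b=cv2.minAreaRect((q[:,:2]*1e3).astype(np.float32));return k.sum(),np.round(b[0],1),np.round(b[1],1),round(b[2],2)
blue=(hsv[...,0]>104)&(hsv[...,0]<123)&(hsv[...,1]>130)&(d>0)
print("carried",rect(blue&(abs(w[...,2]-o["tool_pos"][2]-.0255)<.006)))
red=(hsv[...,1]>150)&((hsv[...,0]<8)|(hsv[...,0]>174))&(d>0)
print("red carrier",rect(red&(abs(w[...,2]-.081)<.006)&(w[...,0]>.54)))
steel=(hsv[...,1]<60)&(abs(w[...,2]-.07)<.004)&(w[...,0]>.555)&(w[...,0]<.63)&(abs(w[...,1]+.15)<.03)&(d>0)
print("blue rail",rect(steel))
```

```text
0.029611709972923436 {'t': array([-0.0086, -0.0106,  0.0813]), 'rv0': array([4.0000e-04, 7.8000e-03, 3.1411e+00]), 'rv1': array([-0.005 ,  0.0002, -0.0005])} {'t': array([-0.0086, -0.0106,  0.0829])}
carried (np.int64(4474), array([ 513.6, -136.9]), array([82.3, 45.4]), 2.02)
red carrier (np.int64(4870), array([597.9,   2.4]), array([93.6, 55.6]), 2.63)
blue rail (np.int64(1434), array([ 602. , -149.8]), array([56. , 28.5]), 1.71)
```

View pics/w10.png

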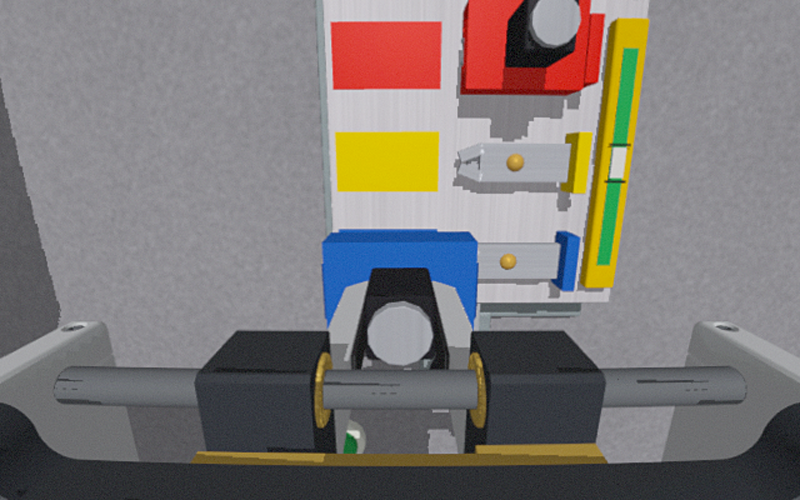

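The bubble is still centred at (618,163) and red sits at its stop. Lowering the blue carrier.

>>> step_arm --steps '[{"jaw":0,"tx":-0.005,"ty":-0.0106,"tz":0.01,"ax":-0.004,"ay":0,"az":0},{"jaw":0,"tx":-0.01,"ty":-0.0106,"tz":0.035,"ax":-0.004,"ay":0,"az":0},{"jaw":0,"tx":-0.01,"ty":-0.0106,"tz":0.06,"ax":-0.004,"ay":0,"az":0},{"jaw":0,"tx":-0.01,"ty":-0.0106,"tz":0.075,"ax":-0.004,"ay":0,"az":0},{"jaw":0,"tx":-0.01,"ty":-0.0106,"tz":0.081,"ax":-0.004,"ay":0,"az":0},{"jaw":0,"tx":-0.01,"ty":-0.0106,"tz":0.082,"ax":-0.004,"ay":0,"az":0},{"jaw":0,"tx":-0.01,"ty":-0.0106,"tz":0.082,"ax":-0.004,"ay":0,"az":0}]'

```text
time: 22.8
tool_pos: [0.505, -0.1536, 0.0579]
ee_rot: [3.141, 0.001, 1.606]
wrist_force: [0.7, 0.2, -3.6]
width: 0.03
```

>>> step_arm --steps '[{"jaw":0,"tx":-0.001,"ty":0.0,"tz":0.0018,"ax":0,"ay":0,"az":0.002},{"jaw":0,"tx":-0.001,"ty":0.008,"tz":0.0018,"ax":0,"ay":0,"az":0.002},{"jaw":0,"tx":-0.001,"ty":0.016,"tz":0.0018,"ax":0,"ay":0,"az":0.002},{"jaw":0,"tx":-0.001,"ty":0.024,"tz":0.0018,"ax":0,"ay":0,"az":0.002},{"jaw":0,"tx":-0.001,"ty":0.032,"tz":0.0018,"ax":0,"ay":0,"az":0.002},{"jaw":0,"tx":-0.001,"ty":0.04,"tz":0.0018,"ax":0,"ay":0,"az":0.002}]'

```text
time: 23.4
tool_pos: [0.5458, -0.1532, 0.056]
ee_rot: [3.141, 0.001, 1.604]
wrist_force: [0.3, 0.2, -3.4]
width: 0.0298
```

>>> step_arm --steps '[{"jaw":0,"tx":0,"ty":0.01,"tz":0,"ax":0,"ay":0,"az":0},{"jaw":0,"tx":0,"ty":0.02,"tz":0,"ax":0,"ay":0,"az":0},{"jaw":0,"tx":0,"ty":0.03,"tz":0,"ax":0,"ay":0,"az":0},{"jaw":0,"tx":0,"ty":0.038,"tz":0,"ax":0,"ay":0,"az":0},{"jaw":0,"tx":0,"ty":0.043,"tz":0,"ax":0,"ay":0,"az":0}]'

```text
time: 23.9
tool_pos: [0.5899, -0.1519, 0.0565]
ee_rot: [3.14, 0.001, 1.604]
wrist_force: [-1.9, 0.2, -0.2]
width: 0.0297
```

>>> step_arm --steps '[{"jaw":0,"tx":0,"ty":0.004,"tz":0,"ax":0,"ay":0,"az":0},{"jaw":0,"tx":0,"ty":0.008,"tz":0,"ax":0,"ay":0,"az":0},{"jaw":0,"tx":0,"ty":0.012,"tz":0,"ax":0,"ay":0,"az":0},{"jaw":0,"tx":0,"ty":0.014,"tz":0,"ax":0,"ay":0,"az":0},{"jaw":0,"tx":0,"ty":0.014,"tz":0,"ax":0,"ay":0,"az":0}]'

```text
time: 24.4
tool_pos: [0.5996, -0.1514, 0.0557]
ee_rot: [-3.133, 0.0, 1.604]
wrist_force: [-9.3, 0.0, 2.5]
width: 0.0297
```

>>> step_arm --steps '[{"jaw":0,"tx":0,"ty":0.004,"tz":0,"ax":0,"ay":0,"az":0},{"jaw":0,"tx":0,"ty":0.007,"tz":0,"ax":0,"ay":0,"az":0},{"jaw":0,"tx":0,"ty":0.007,"tz":0,"ax":0,"ay":0,"az":0}]'

```text
time: 24.7
tool_pos: [0.5995, -0.1514, 0.0555]
ee_rot: [-3.117, -0.001, 1.603]
wrist_force: [-17.8, 0.2, 6.5]
width: 0.0302
```

>>> step_arm --steps '[{"jaw":0,"tx":0,"ty":-0.0003,"tz":0,"ax":-0.018,"ay":0,"az":0},{"jaw":0.2,"tx":0,"ty":-0.0003,"tz":0,"ax":-0.018,"ay":0,"az":0},{"jaw":0.6,"tx":0,"ty":-0.0003,"tz":0,"ax":-0.018,"ay":0,"az":0},{"jaw":0.6,"tx":0,"ty":-0.0003,"tz":0,"ax":-0.018,"ay":0,"az":0},{"jaw":0.6,"tx":0,"ty":-0.0003,"tz":-0.02,"ax":-0.018,"ay":0,"az":0},{"jaw":0.6,"tx":0,"ty":-0.0003,"tz":-0.06,"ax":-0.018,"ay":0,"az":0},{"jaw":0.6,"tx":0,"ty":0,"tz":-0.1,"ax":-0.018,"ay":0,"az":0},{"jaw":0.6,"tx":0,"ty":0,"tz":-0.13,"ax":-0.018,"ay":0,"az":0}]'

```text
time: 25.5
tool_pos: [0.6043, -0.1517, 0.1896]
ee_rot: [-3.14, 0.001, 1.603]
wrist_force: [0.8, 0.0, 1.2]
width: 0.0561
```

>>> step_arm --steps '[{"jaw":0.4,"tx":-0.04,"ty":-0.02,"tz":-0.03,"ax":0,"ay":0,"az":0},{"jaw":0.2,"tx":-0.08,"ty":-0.04,"tz":-0.06,"ax":0,"ay":0,"az":0},{"jaw":0,"tx":-0.1,"ty":-0.05,"tz":-0.06,"ax":0,"ay":0,"az":0},{"jaw":0,"tx":-0.1,"ty":-0.05,"tz":-0.06,"ax":0,"ay":0,"az":0},{"jaw":0,"tx":-0.1,"ty":-0.05,"tz":-0.06,"ax":0,"ay":0,"az":0}]'

```text
time: 26.0
tool_pos: [0.5581, -0.2534, 0.2503]
ee_rot: [3.141, 0.001, 1.602]
wrist_force: [0.2, 0.4, -1.0]
width: 0.0203
```

```bash
cat >> meas.py <<'E'
def final(tag):
    o=get_obs();m=camera_model("wrist");a,d=snapshot("wrist");save(tag,a,1.25)
    u,v=np.meshgrid(np.arange(640),np.arange(400));w=world(m,np.c_[u.ravel(),v.ravel()],d.ravel()).reshape(400,640,3)
    hsv=cv2.cvtColor(a,cv2.COLOR_RGB2HSV)
    for n,P in(("red",(.594,.0025)),("blue",(.599,-.1496))):
        k=(d>0)&(np.hypot(w[...,0]-P[0],w[...,1]-P[1])<.03)&(abs(w[...,2]-.129)<.005);print(n,"disc",k.sum(),w[k].mean(0).round(4))
        c=((hsv[...,1]>130)&((hsv[...,0]<8)|(hsv[...,0]>174) if n=="red" else (hsv[...,0]>104)&(hsv[...,0]<123)))&(abs(w[...,2]-.081)<.004)&(d>0)&(np.hypot(w[...,0]-P[0],w[...,1]-P[1])<.07)
        q=w[c];b=cv2.minAreaRect((q[:,:2]*1e3).astype(np.float32));print(n,"body",np.round(b[0],1),np.round(b[1],1),round(b[2],2))
    hb=(np.abs(w[...,0]-.457)<.05)&(np.abs(w[...,1]+.383)<.05)&(hsv[...,0]>50)&(hsv[...,0]<85)&(hsv[...,1]>120)&(d>0)&(w[...,2]<.06)
    if hb.sum()>20:
        q=w[hb];zt=np.percentile(q[:,2],90);t=q[q[:,2]>zt-.004];print("button",hb.sum(),t.mean(0).round(4),cv2.minAreaRect((t[:,:2]*1e3).astype(np.float32)))
    print(o["tool_pos"],o["ee_rot"])
E
python3 - <<'E'
from meas import *
final("w11")
E
```

```text
red disc 0 [nan nan nan]
red body [0. 0.] [0. 0.] 0.0
blue disc 519 [ 0.5977 -0.1496  0.1288]
blue body [ 603.1 -149.3] [91.3 55.3] 2.45
button 341 [ 0.4565 -0.3814  0.022 ] ((456.4025573730469, -381.4641418457031), (31.8323974609375, 32.425331115722656), 46.35340118408203)
[ 0.55811998 -0.25339661  0.25025235] [3.14137162e+00 1.10629857e-03 1.60232670e+00]meas.py:39: RuntimeWarning: Mean of empty slice.
  k=(d>0)&(np.hypot(w[...,0]-P[0],w[...,1]-P[1])<.03)&(abs(w[...,2]-.129)<.005);print(n,"disc",k.sum(),w[k].mean(0).round(4))
  ret = um.true_divide(
```

View pics/w11.png

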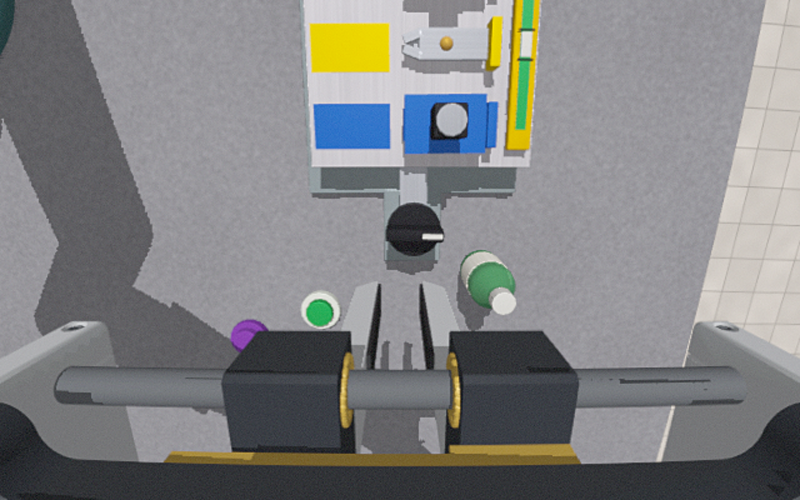

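Blue is against its stop, the bubble is centred at (525,43), and the green button is at (320,311) = (0.4565,−0.3815). Moving above the button, then one last check on red and the bench before pressing.

>>> step_arm --steps '[{"jaw":0,"tx":-0.035,"ty":-0.03,"tz":0,"ax":0,"ay":0,"az":0},{"jaw":0,"tx":-0.07,"ty":-0.06,"tz":0.03,"ax":0,"ay":0,"az":0},{"jaw":0,"tx":-0.1,"ty":-0.085,"tz":0.07,"ax":0,"ay":0,"az":0},{"jaw":0,"tx":-0.125,"ty":-0.1055,"tz":0.11,"ax":0,"ay":0,"az":0},{"jaw":0,"tx":-0.125,"ty":-0.1055,"tz":0.15,"ax":0,"ay":0,"az":0},{"jaw":0,"tx":-0.125,"ty":-0.1055,"tz":0.19,"ax":0,"ay":0,"az":0},{"jaw":0,"tx":-0.125,"ty":-0.1055,"tz":0.2,"ax":0,"ay":0,"az":0},{"jaw":0,"tx":-0.125,"ty":-0.1055,"tz":0.2,"ax":0,"ay":0,"az":0}]'

```text
time: 26.85
tool_pos: [0.4562, -0.3787, 0.0473]
ee_rot: [-3.137, -0.004, 1.605]
wrist_force: [0.5, 1.0, 0.2]
width: 0.0003
```

Run:
```python
from h import *
a,d=snapshot("top");m=camera_model("top");save("t12",a[100:340,130:530],2)
u,v=np.meshgrid(np.arange(640),np.arange(400));w=world(m,np.c_[u.ravel(),v.ravel()],d.ravel()).reshape(400,640,3)
for n,P in(("red",(.594,.0025)),("blue",(.599,-.1496))):
    k=(d>0)&(np.hypot(w[...,0]-P[0],w[...,1]-P[1])<.03)&(abs(w[...,2]-.129)<.007);print(n,"disc",k.sum(),w[k].mean(0).round(4))
for q in("grip_yellow","grip_red","grip_blue"): print(q,[(round(r["confidence"],2),np.round(r["rect"])) for r in silhouettes("top",q)[:3]])
print(get_obs()["tool_pos"],delta([.4565,-.3815,-.011]))
```

```text
red disc 128 [0.5955 0.0022 0.1282]
blue disc 123 [ 0.5997 -0.1491  0.128 ]
grip_yellow []
grip_red [(0.73, array([234., 131., 256., 158.])), (0.72, array([306., 168., 325., 196.]))]
grip_blue [(0.94, array([363., 165., 388., 199.]))]
[ 0.45873601 -0.38203686  0.05304157] {'t': array([ 0.0009, -0.0024,  0.064 ])}
```

View pics/t12.png

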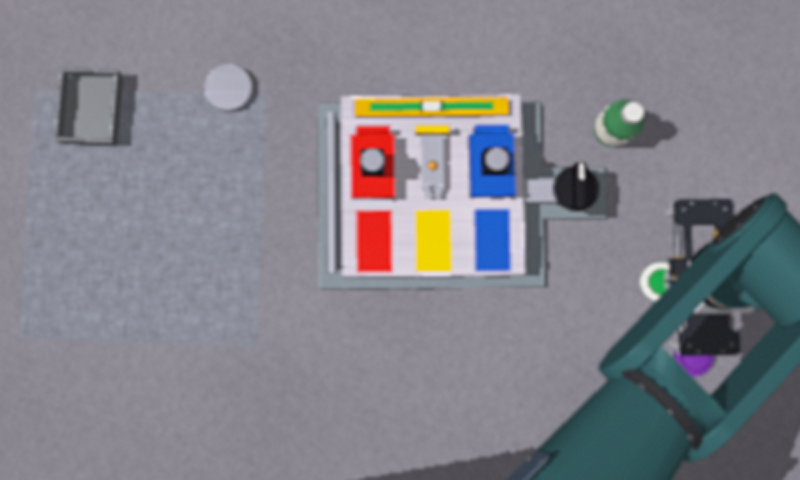

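Both carriers are home: relative offset (−4, 151) mm against an expected (−5, 152) mm. The bubble is centred, and the tray, reference disc and bottle are in place. Pressing now.

>>> step_arm --steps '[{"jaw":0,"tx":0.001,"ty":-0.0024,"tz":0.03,"ax":0,"ay":0,"az":0},{"jaw":0,"tx":0.001,"ty":-0.0024,"tz":0.052,"ax":0,"ay":0,"az":0},{"jaw":0,"tx":0.001,"ty":-0.0024,"tz":0.06,"ax":0,"ay":0,"az":0},{"jaw":0,"tx":0.001,"ty":-0.0024,"tz":0.064,"ax":0,"ay":0,"az":0},{"jaw":0,"tx":0.001,"ty":-0.0024,"tz":0.067,"ax":0,"ay":0,"az":0},{"jaw":0,"tx":0.001,"ty":-0.0024,"tz":0.067,"ax":0,"ay":0,"az":0}]'

```text
time: 27.65
tool_pos: [0.4573, -0.3819, -0.0122]
ee_rot: [3.137, 0.006, 1.605]
wrist_force: [-1.4, 2.8, 3.3]
width: 0.0005
```

>>> step_arm --steps '[{"jaw":0,"tx":0,"ty":0,"tz":0.003,"ax":0,"ay":0,"az":0},{"jaw":0,"tx":0,"ty":0,"tz":0.006,"ax":0,"ay":0,"az":0},{"jaw":0,"tx":0,"ty":0,"tz":0.008,"ax":0,"ay":0,"az":0},{"jaw":0,"tx":0,"ty":0,"tz":0.008,"ax":0,"ay":0,"az":0},{"jaw":0,"tx":0,"ty":0,"tz":0.008,"ax":0,"ay":0,"az":0}]'

```text
time: 28.15
tool_pos: [0.4582, -0.3829, -0.0144]
ee_rot: [3.135, 0.009, 1.605]
wrist_force: [-8.3, 7.7, 22.2]
width: 0.0002
```

Run:
```python
from h import *
a,d=snapshot("wrist");m=camera_model("wrist");b=a[130:290,220:420]
s,ds=snapshot("side");ms=camera_model("side");p=proj(ms,[.457,-.382,.03])[0].astype(int);c=s[p[1]-40:p[1]+40,p[0]-50:p[0]+50]
cv2.imwrite("pics/p13.png",np.hstack([cv2.resize(b,(400,320)),cv2.resize(c,(400,320),interpolation=cv2.INTER_CUBIC)])[:,:,::-1]);print(get_obs()["wrist_force"],get_obs()["tool_pos"])
```

```text
[-7.20078619  7.02176707 22.68105978] [ 0.45823983 -0.38285888 -0.01439992]
```

View pics/p13.png

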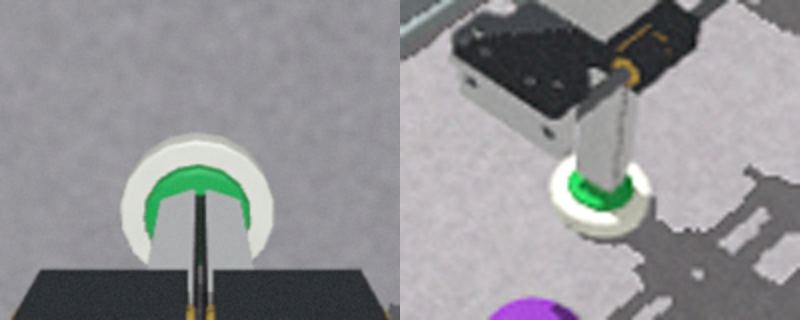

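The closed fingertips sit on the green cap, inside the white ring in both views. A press of 22 N against a 5 N spring means it is fully down. Lifting clear and handing in.

>>> step_arm --steps '[{"jaw":0,"tx":0,"ty":0,"tz":-0.01,"ax":0,"ay":0,"az":0},{"jaw":0,"tx":0,"ty":0,"tz":-0.05,"ax":0,"ay":0,"az":0},{"jaw":0,"tx":0,"ty":0,"tz":-0.1,"ax":0,"ay":0,"az":0},{"jaw":0,"tx":0,"ty":0,"tz":-0.15,"ax":0,"ay":0,"az":0},{"jaw":0,"tx":0,"ty":0,"tz":-0.15,"ax":0,"ay":0,"az":0},{"jaw":0,"tx":0,"ty":0,"tz":-0.15,"ax":0,"ay":0,"az":0}]'

```text
time: 28.85
tool_pos: [0.4583, -0.3829, 0.1379]
ee_rot: [3.131, 0.013, 1.605]
wrist_force: [-0.6, -0.4, -1.0]
width: 0.0005
```

Run:
```python
from h import *
o=get_obs();print(o["time"],o["tool_pos"],o["wrist_force"])
a,d=snapshot("top");m=camera_model("top")
u,v=np.meshgrid(np.arange(640),np.arange(400));w=world(m,np.c_[u.ravel(),v.ravel()],d.ravel()).reshape(400,640,3)
for n,P in(("red",(.594,.0025)),("blue",(.599,-.1496))):
    k=(d>0)&(np.hypot(w[...,0]-P[0],w[...,1]-P[1])<.03)&(abs(w[...,2]-.129)<.007);print(n,w[k].mean(0).round(4))
print(close_job())
```

```text
28.85 [ 0.45832841 -0.3829045   0.13790213] [-0.63024638 -0.44654959 -1.03792504]
red [0.596  0.0025 0.1279]
blue [ 0.5999 -0.1492  0.1282]
the job is handed in; nothing more can be done
None
```

I levelled the stage, slid the red and blue carriers home, pressed the green button, and handed the job in at about 29 s. No yellow carrier was on the bench, and `close_job()` reports no verdict.

- **Stage:** I turned the knob about 1.77 rad anticlockwise. The bubble was centred between the two lines in the wrist views taken before the blue carrier went on and after its release. It was still centred in the last top view before the press.
- **Carriers:** each held firm against its stop at 18–19 N of push. The top view after the press still showed both in place. The ball's click itself cannot be seen; I judged it from the position at the stop.
- **Button:** the closed fingertips sat on the green cap at 22 N, against the roughly 5 N it needs, so I took it as fully down. I had no direct reading of its travel.
- **Bystanders:** I did not touch the purple look-alike, bottle, tray or reference disc. The last top view before the press showed the bottle, tray and disc where they stood; it did not fully show the purple one. I took no such view after the press.

**Disagreement:** the fingertips sat about 42 mm further back than the stated tool frame implies, so the first grasp of the knob closed on air above the bar. I worked from the camera measurements after that, and the later grasps held.

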